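# Lay the sample bottle in the cradle and scan its label

## Robot

A 7-joint arm with a two-finger parallel gripper is mounted at the origin on the work surface. World frame = base frame: x ahead of the robot, y to its left, z up, the work surface at z = 0. Lengths are in mm, angles in degrees, forces in N, time in s.
With the tool pointing down it reaches from about 425 to 1025 mm from the base axis. Payload 3.6 kg.
Tool frame: the origin (TCP) lies midway between the tips of the shut fingers; the grasp point (between the pads) lies 19 mm behind it; z points along the fingers, y is the line along which they close (so a half turn about z gives the same grasp; the last joint's range is limited). The gripper opens to 85 mm and grips with 20 to 120 N. Pads are 22 mm wide; open, the fingers measure 114 mm over their backs; the gripper's body (76 mm by 85 mm) begins 54 mm behind the grasp point. The pads swing forward as they close: fully open they stand 13 mm farther back than shut.
Start: joints at [60.533, 33.873, 2.773, 92.16, -1.908, 54.013, -1.931], TCP at [296.158, -661.755, 231.302] pointing down, gripper open.
Joint ranges: [-153.93, 153.93], [-27.13, 128.08], [-72.61, 78.16], [10.71, 143.7], [-87.88, 267.88], [4.46, 118.87], [-176.78, 176.78]. Speed limits (degrees/s): [147.25, 147.25, 180, 180, 180, 180, 180].

## Interface

Orientations are given as a 3x3 rotation matrix whose columns are the frame's x, y, z axes.
In Python, from cell import sensors, optics, bot gives the robot as it stands.
- The arm moves only by the tool drive_tool, never from a script. Its argument "rows" is a list of rows, each an object with "linear": the shift along the tool's x, y, z in cm, a list of three; "yaw": the turn about the tool's z in degrees. A call has 1 to 5 rows; each row is the pose to reach, as a shift and turn from the pose commanded when the call began, along the tool's axes at that moment; what a row does not reach only later rows make up. A row lasts 1/12 s, in which the tool goes at most 41.7 mm and 7.16 degrees, less where a joint would pass 70% of its speed; a pose out of reach is approached as far as the arm can. A call with a gripper value outside its range is refused whole. "hand" is the opening, from -1 (shut) to 1 (fully open), set as the call begins (left out, the last holds). The fingers move at their own pace and stop on an object; "squeeze" is the grip in N (left out, the last holds). Time passes only in rows, so rows that repeat a pose let the fingers close. It gives the time, the measured TCP pose, the force, the opening and the grip force at its end, in the units of the state.
- sensors.observe(): the state, without advancing time (a new reading comes with each control period).
- optics.capture(name): name is "side" or "top" or "wrist"; returns a dict with "frame" (420x560x3 uint8, red, green, blue), "mtx" (3x3 intrinsics, pixels), "extrinsics" (4x4, takes a point from world to camera coordinates). Camera axes: x right, y up, looking along -z (the intrinsics and any distortion apply to the point x, -y, -z); pixel columns grow to the right and rows downward; lengths in mm; the calibration is good to about 2 mm. A picture is of the moment at which its call begins. There is no depth.
- bot.finish_job(): hands the job in; it is judged then, once.
The state is a dict: "t": time; "q": joint angles; "qd": joint speeds; "effort": joint torques, N m; "position": TCP position; "eef_rot": TCP orientation; "wrist_force": force on the tool from outside, world axes, zero at the start; "ft_torque": the same for the moment, N m; "opening": opening from 0.0 (shut) to 1.0 (fully open); "gripper_force": force on a finger pad.
Only numpy, scipy, OpenCV 4.12 (cv2) and the standard library are available. Lean on these libraries where they do the work, as an engineer would, in place of code of your own. Each camera call takes 0.05 s, during which the arm holds its last target. There are 200 camera calls.

## Task

Book in the sample: lay the upright bottle with the barred label on its side in the V cradle, its base close to the stop plate and its cap at the open end, setting it down without a drop, and let go. Then take the scanner off its pad, hold it steady for a good second and a half looking straight down at the middle of the label from about 10 cm above the bottle's axis, and stand it upright back in the middle of its pad. Leave the other things on the bench where they are.

Things in the scene. Friction and masses are not known exactly. Their poses are not given: they have to be found in the camera images.
- bottle: Sample bottle, grey plastic, standing upright, 156 tall. Round body 50 in diameter up to 118 high, then a shoulder to a narrow neck (22) and a black cap 28 in diameter (137 to 156 high). White label with black rings round it, 47 to 93 above the base. Origin: centre of its underside; z points to the cap. 0.15 to 0.3 kg. Its roll does not matter.
- bottle_mid (a point): Middle of the barred label, on the bottle's axis, 70 mm from its base (axes as the bottle's).
- bottle_cap (a point): Centre of the top of the bottle's cap, 156 mm from its base.
- cradle: Fixed cradle: base 150 x 90 x 10, two black V supports (12 long, 60 wide, tops 48 above the bench) centred at x = +50 and -38 (76 free between them for fingers), upright stop plate 70 wide, 85 high, inner face at x = +75. The bottle lies along x, base to the plate, cap out over the -x end. Origin: underside, on the centre line; z up; +x (plate end) points roughly away from the robot.
- cradle_seat (a point): Where the label middle (bottle_mid) is when the bottle lies in the cradle with its base 5 mm from the stop plate: on the cradle's centre line, x = 0, 55 mm above the bench. Axes as the cradle's.
- scanner: Hand-held label scanner, 0.18 kg, standing on its window on the pad: grey head 62 x 50, 42 high; a collar 36 wide up to 50; then a round black grip 26 in diameter from 48 to 126 high with a thin button on top (to 129). It looks out of its underside along its own -z. Origin: centre of the underside; z up the grip.
- scanner_window (a point): Centre of the scanner's window (its underside), same axes as the scanner: the line of sight starts here and runs along -z.
- scanner_grip (a point): Point on the axis of the scanner's grip, 98 mm above its underside: where to take it.
- pad: Grey rubber pad, fixed to the bench, 120 x 100, 8 thick; the scanner's resting place. Origin: centre of its underside. Its place may be left or right of the cradle, the bottle's being the other side.
- jar: Bystander, leave alone: white lidded jar, 68 diameter, 75 tall. Origin at its underside.
- reagent: Bystander, leave alone: amber bottle, 62 diameter, 150 tall, plain label. Origin at its underside.
- beaker: Bystander, leave alone: open glass beaker, 70 diameter, 85 tall. Origin at its underside.
- foam_disc: Bystander, leave alone: flat white foam lid, 100 diameter, 22 thick. Origin at its underside.
- screwdriver: Bystander, leave alone: screwdriver lying flat, 170 long. Origin at its underside, about midway along it.
- timer: Bystander, leave alone: white timer box 60 x 75 x 28 tall. Origin at its underside.
- clamp_ring: Bystander, leave alone: steel disc 44 diameter, 18 tall. Origin at its underside.

How it is judged:
By the outcome, as a careful person would: the job done as asked, in the order asked, and still so for the second after the job is handed in, with the robot touching nothing.
It also fails if it takes over 72 s, if anything falls off the work surface, if the arm or the gripper's body presses on something with over 40 N, if the wrist force passes 120 N, or if a joint passes its speed limit or range.

## Working session

There is one attempt and no reset: what is moved stays moved. The work goes in short steps, Python scripts to look and compute and a tool call to move; the robot and the scene stay as the last step left them, time stands still between calls to the robot, and variables do not carry over. Pictures are saved under pics/ and viewed, at most 10 in all, crops included, and the job is handed in when it is done.

Besides the shell and the picture viewer there is one more tool, called as name(argument=value, ...), one argument or row to a line, values as JSON. drive_tool: Moves the arm, as the interface text tells. Its arguments: {"type":"object","properties":{"rows":{"type":"array"},"hand":{"type":"number"},"squeeze":{"type":"number"}},"required":["rows"]}

```bash
ls; mkdir -p pics; python3 - <<'E'
from cell import sensors, optics, bot
import cv2, numpy as np
s=sensors.observe(); print({k:np.round(v,3).tolist() for k,v in s.items()})
for n in ("side","top","wrist"):
    c=optics.capture(n); cv2.imwrite(f"pics/{n}0.png",c["frame"][:,:,::-1]); print(n,np.round(c["mtx"],1).tolist(),np.round(c["extrinsics"],3).tolist(),[k for k in c])
E
```

```text
pics
{'t': 0.0, 'q': [60.533, 33.845, 2.778, 92.108, -1.907, 54.055, -1.93], 'qd': [-0.069, 0.033, -0.012, 0.014, -0.029, 0.001, 0.026], 'effort': [-0.016, -51.39, 1.409, -18.153, 0.005, -0.219, -0.001], 'position': [296.268, -662.073, 232.009], 'eef_rot': [[0.913, 0.408, 0.0], [0.408, -0.913, -0.001], [-0.0, 0.001, -1.0]], 'wrist_force': [-0.178, -0.513, 0.214], 'ft_torque': [-0.007, -0.033, 0.059], 'gripper_force': 2.563, 'opening': 1.0}
side [[521.1, 0.0, 274.1], [0.0, 521.1, 210.8], [0.0, 0.0, 1.0]] [[-0.989, -0.146, -0.005, 549.295], [0.099, -0.698, 0.71, -143.308], [-0.107, 0.702, 0.704, -1304.957], [0.0, 0.0, 0.0, 1.0]] ['frame', 'mtx', 'extrinsics']
top [[542.3, 0.0, 277.6], [0.0, 542.3, 208.8], [0.0, 0.0, 1.0]] [[-0.01, -1.0, 0.001, 4.476], [0.993, -0.01, 0.121, -585.302], [-0.121, 0.002, 0.993, -1154.45], [0.0, 0.0, 0.0, 1.0]] ['frame', 'mtx', 'extrinsics']
wrist [[292.6, 0.0, 275.7], [0.0, 292.6, 204.0], [0.0, 0.0, 1.0]] [[0.408, -0.913, 0.0, -723.815], [0.879, 0.393, -0.271, 35.567], [0.247, 0.111, 0.963, -378.403], [0.0, 0.0, 0.0, 1.0]] ['frame', 'mtx', 'extrinsics']
```

View pics/top0.png

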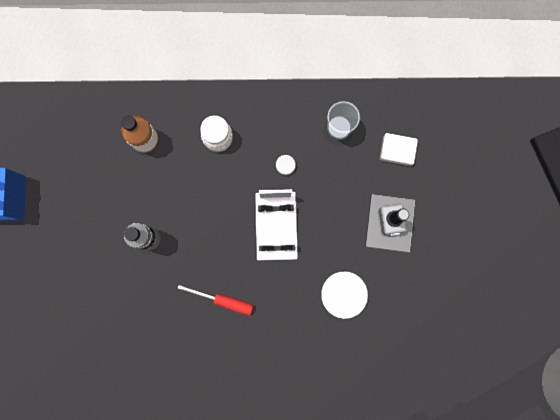

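View pics/side0.png

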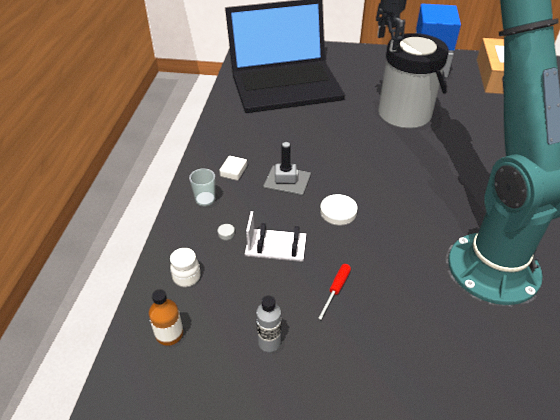

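```bash
cat > h.py <<'E'
import numpy as np, cv2
from cell import sensors, optics
def cam(n):
    c=optics.capture(n); c["bgr"]=c["frame"][:,:,::-1].copy(); return c
def proj(c,p):
    p=np.atleast_2d(p); q=p@c["extrinsics"][:3,:3].T+c["extrinsics"][:3,3]
    q=q*[1,-1,-1]; u=q@np.array(c["mtx"]).T; return u[:,:2]/u[:,2:]
def ray(c,uv):
    R,t=c["extrinsics"][:3,:3],c["extrinsics"][:3,3]
    d=np.linalg.inv(c["mtx"])@[uv[0],uv[1],1]; d=R.T@(d*[1,-1,-1]); return -R.T@t,d/np.linalg.norm(d)
def onz(c,uv,z):
    o,d=ray(c,uv); return o+d*(z-o[2])/d[2]
def tri(c1,u1,c2,u2):
    A=[];b=[]
    for c,u in((c1,u1),(c2,u2)):
        o,d=ray(c,u); P=np.eye(3)-np.outer(d,d); A.append(P); b.append(P@o)
    x=np.linalg.lstsq(np.vstack(A),np.hstack(b),rcond=None)[0]
    return x
E
python3 - <<'E'
import cv2,numpy as np
t=cv2.imread("pics/top0.png"); s=cv2.imread("pics/side0.png")
def cr(im,x,y,w,h,k): return cv2.resize(np.clip(im[y:y+h,x:x+w].astype(float)*1.6+15,0,255).astype(np.uint8),(w*k,h*k),interpolation=cv2.INTER_CUBIC)
W=np.zeros((600,800,3),np.uint8)
def put(a,x,y): W[y:y+a.shape[0],x:x+a.shape[1]]=a
put(cr(t,115,210,50,50,5),0,0)      # bottle top
put(cr(t,250,180,54,88,4),255,0)    # cradle
put(cr(t,360,190,60,65,4),480,0)    # pad
put(cr(s,245,290,50,65,4),0,300)
put(cr(s,240,210,70,55,4),210,355)
put(cr(s,260,138,55,56,4),500,355)
cv2.imwrite("pics/crop1.png",W)
E
```

```text
(no output)
```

View pics/crop1.png

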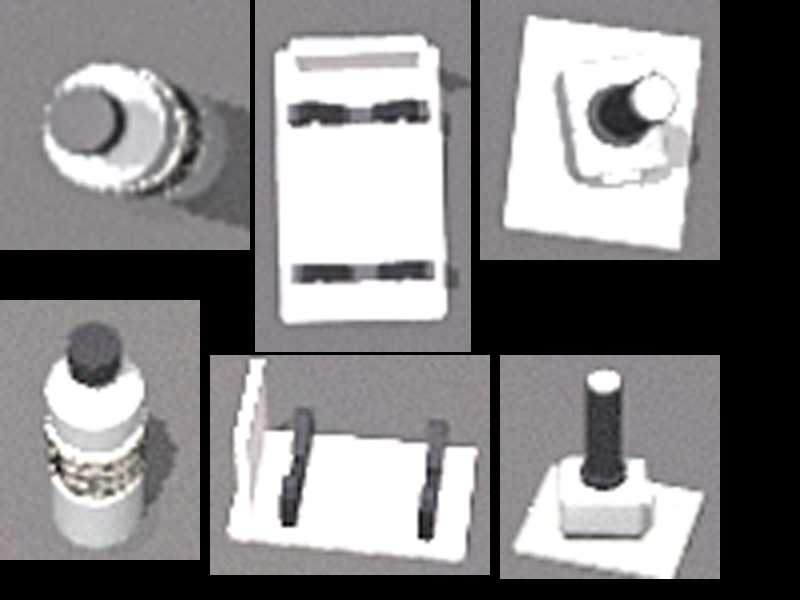

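```bash
python3 - <<'E'
from h import *
T=cam("top");S=cam("side");np.set_printoptions(precision=1,suppress=True)
print("cap",onz(T,(132,233.8),156),onz(S,(268.7,299.3),156),tri(T,(132,233.8),S,(268.7,299.3)))
print("button",onz(T,(403.7,214.2),137),onz(S,(286.2,144.5),137),tri(T,(403.7,214.2),S,(286.2,144.5)))
p=np.array([onz(T,u,8) for u in((372,194.2),(415.5,200),(410.5,252),(366.2,247))]);print("pad",p.mean(0),p[:, :2].tolist(),np.linalg.norm(np.diff(p,axis=0),axis=1))
for n,z in(("cradle",10),("cradle_top85",85)):
  pass
b=np.array([onz(T,u,10) for u in((255.2,192.5),(296.2,192),(297.5,259.3),(256.75,260))]);print("cr",b.mean(0),b[:,:2].tolist(),np.linalg.norm(np.diff(b,axis=0),axis=1))
# white mask base minAreaRect
m=((T["bgr"].min(2)>150)*255).astype(np.uint8); n,l,st,ce=cv2.connectedComponentsWithStats(m)
for i in range(1,n):
  if st[i,4]>60: print(st[i].tolist(),ce[i])
print("V",onz(T,(276.25,208),46),onz(T,(277,248),46))
# side: V tops & plate
q=[onz(S,((x-210)/4+240,(y-355)/4+210),10) for x,y in((465,560),(477,447),(231,541))];print("side cr",np.array(q))
# bottle base silhouette in side image: ground centre approx
print("base side", onz(S,(245+97/4,290+220/4),20)) 
E
```

```text
cap [524.2 284.4 156. ] [523.6 283.7 156. ] [523.8 284.2 156.7]
button [ 559.5 -253.9  137. ] [ 557.4 -250.3  137. ] [ 558.9 -254.8  133.6]
pad [ 553.7 -255.3    8. ] [[619.6039380034373, -214.7290914475657], [605.4193287447358, -312.22879500658064], [488.81703699271833, -296.30596776968343], [500.93657690948464, -198.08180502088652]] [ 98.5 117.7  99. ]
cr [550.4   1.4  10. ] [[625.8455804083245, 48.32915530106283], [626.0457436036812, -43.930018987796586], [475.1779615367651, -44.62553145093409], [474.56352129411823, 45.704240982490376]] [ 92.3 150.9  90.3]
[0, 0, 560, 82, 43164] [279.8  40.3]
[327, 101, 33, 37, 479] [340.3 123.5]
[200, 115, 32, 35, 775] [214.5 131.3]
[381, 133, 37, 32, 893] [398.7 148.3]
[276, 155, 19, 20, 300] [285.1 164.1]
[255, 189, 43, 71, 2278] [275.8 226.1]
[366, 194, 49, 58, 1738] [388.9 223.1]
[321, 272, 47, 47, 1727] [344.1 294.6]
[178, 285, 37, 15, 121] [195.8 292. ]
V [585.8   1.3  46. ] [498.9   0.6  46. ]
side cr [[471.9  53.6  10. ]
 [474.2 -43.7  10. ]
 [620.5  59.1  10. ]]
base side [520.6 306.5  20. ]
```

drive_tool(
  rows=[
    {"linear": [2.9, -2.8, 0], "yaw": 5},
    {"linear": [5.8, -5.5, 0], "yaw": 10},
    {"linear": [8.7, -8.3, 0], "yaw": 15},
    {"linear": [11.6, -11, 0], "yaw": 20},
    {"linear": [14.5, -13.8, 0], "yaw": 24.1},
  ],
)

```text
t: 0.67
position: [371.9, -474.1, 229.9]
eef_rot: [[1.0, -0.004, -0.001], [-0.004, -1.0, 0.002], [-0.001, -0.002, -1.0]]
wrist_force: [1.2, 0.1, -4.2]
opening: 1.001
gripper_force: 0.0
```

drive_tool(
  rows=[
    {"linear": [0.8, -4, 0]},
    {"linear": [1.6, -8, 0]},
    {"linear": [2.4, -12, 0]},
    {"linear": [3.2, -16, 0]},
    {"linear": [4, -20, 0]},
  ],
)

```text
schema error: expected keys linear, yaw
```

drive_tool(
  rows=[
    {"linear": [0.8, -4, 0]},
    {"linear": [1.6, -8, 0]},
    {"linear": [2.4, -12, 0]},
    {"linear": [3.2, -16, 0]},
    {"linear": [4, -20, 0]},
  ],
)

```text
schema error: expected keys linear, yaw
```

drive_tool(
  rows=[
    {"linear": [0.8, -3, 0]},
    {"linear": [1.6, -7, 0]},
    {"linear": [2.4, -11, 0]},
    {"linear": [3.2, -14, 0]},
    {"linear": [3.2, -15, 0]},
  ],
)

```text
schema error: expected keys linear, yaw
```

```bash
python3 - <<'E'
from h import *
s=sensors.observe(); print(s["t"],s["position"],s["eef_rot"])
c=cam("wrist"); cv2.imwrite("pics/w1.png",c["bgr"])
np.set_printoptions(precision=1,suppress=True)
print(proj(c,[[524,284,156],[585.8,1.3,46],[499,1,46]]))
E
```

```text
0.6667 [ 371.90019701 -474.06178766  229.88019295] [[ 0.99998937 -0.00436675 -0.00147838]
 [-0.00436411 -0.99998889  0.00178356]
 [-0.00148615 -0.00177709 -0.99999732]]
[[-908.8  -10.3]
 [-228.9  -37.9]
 [-188.3   63. ]]
```

View pics/w1.png

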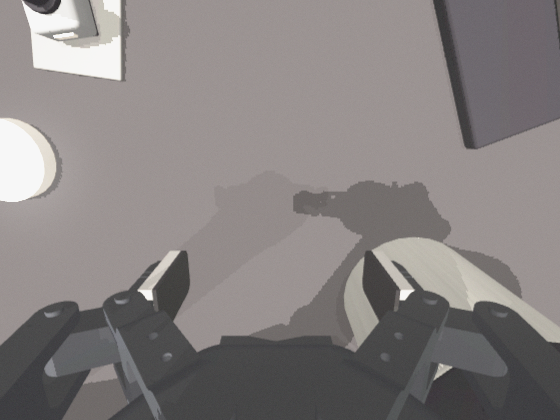

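drive_tool(
  rows=[
    {"linear": [0.8, -4, 0], "yaw": 0},
    {"linear": [1.6, -8, 0], "yaw": 0},
    {"linear": [2.4, -12, 0], "yaw": 0},
    {"linear": [3.2, -16, 0], "yaw": 0},
    {"linear": [4, -20, 0], "yaw": 0},
  ],
)

```text
t: 1.13
position: [411.3, -274.4, 230.3]
eef_rot: [[1.0, 0.0, -0.002], [0.0, -1.0, 0.001], [-0.002, -0.001, -1.0]]
wrist_force: [0.5, -0.1, -5.6]
opening: 1.002
gripper_force: 0.0
```

drive_tool(
  rows=[
    {"linear": [0.8, -4, 0], "yaw": 0},
    {"linear": [1.6, -8, 0], "yaw": 0},
    {"linear": [2.4, -12, 0], "yaw": 0},
    {"linear": [3.2, -16, 0], "yaw": 0},
    {"linear": [4, -20, 0], "yaw": 0},
  ],
)

```text
t: 1.55
position: [451.2, -74.7, 230.6]
eef_rot: [[1.0, 0.0, -0.002], [0.0, -1.0, 0.0], [-0.002, -0.0, -1.0]]
wrist_force: [0.5, -0.4, -5.2]
opening: 0.998
gripper_force: 0.0
```

```bash
python3 - <<'E'
from h import *
s=sensors.observe(); print(s["t"],s["position"])
c=cam("wrist"); cv2.imwrite("pics/w2.png",c["bgr"])
np.set_printoptions(precision=1,suppress=True)
print(proj(c,[[524,284,156],[585.8,1.3,46],[499,1,46],[611,36,85],[611,-34,85]]))
E
```

```text
1.55 [451.15878664 -74.69553316 230.55588766]
[[-229.4  113.5]
 [ 201.9   52.4]
 [ 207.6  140. ]
 [ 148.6    9.8]
 [ 229.9    9.8]]
```

View pics/w2.png

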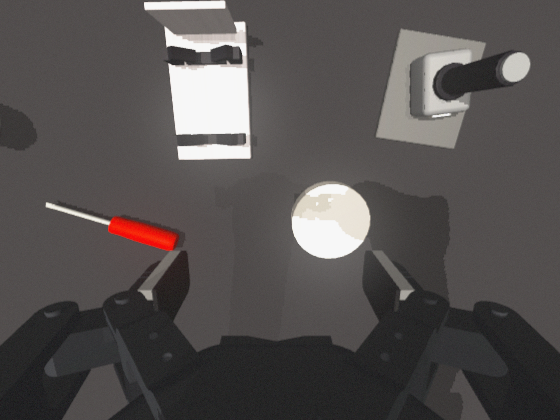

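drive_tool(
  rows=[
    {"linear": [0, -4, 0], "yaw": 0},
    {"linear": [0, -8, 0], "yaw": 0},
    {"linear": [0, -12, 0], "yaw": 0},
    {"linear": [0, -16, 0], "yaw": 0},
    {"linear": [0, -20, 0], "yaw": 0},
  ],
)

```text
t: 2.02
position: [451.0, 124.6, 230.5]
eef_rot: [[1.0, 0.0, -0.001], [0.0, -1.0, -0.001], [-0.001, 0.001, -1.0]]
wrist_force: [0.1, -0.9, -5.3]
opening: 0.997
gripper_force: 0.0
```

drive_tool(
  rows=[
    {"linear": [0, -4, 0], "yaw": 0},
    {"linear": [0, -8, 0], "yaw": 0},
    {"linear": [0, -12, 0], "yaw": 0},
    {"linear": [0, -16, 0], "yaw": 0},
    {"linear": [0, -16, 0], "yaw": 0},
  ],
)

```text
t: 2.43
position: [450.8, 293.7, 231.0]
eef_rot: [[1.0, 0.013, 0.001], [0.012, -1.0, 0.007], [0.001, -0.007, -1.0]]
wrist_force: [-0.0, 0.4, -4.7]
opening: 0.999
gripper_force: 0.0
```

```bash
python3 - <<'E'
from h import *
s=sensors.observe(); print(s["t"],s["position"])
c=cam("wrist"); cv2.imwrite("pics/w3.png",c["bgr"])
np.set_printoptions(precision=1,suppress=True)
print(proj(c,[[524,284,156],[524,284,0],[585.8,1.3,46],[499,1,46],[536+75,36,85]]))
E
```

```text
2.4333 [450.82617304 293.65070111 230.99765407]
[[293.2 113.6]
 [286.7 117.1]
 [569.1  56.2]
 [546.8 143.6]
 [580.4  13.6]]
```

View pics/w3.png

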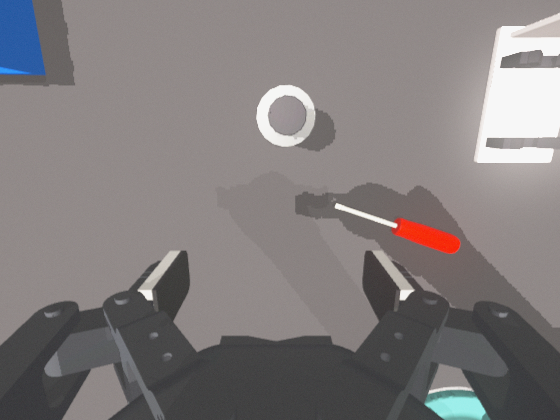

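drive_tool(
  rows=[
    {"linear": [0, 0, 0], "yaw": 0},
    {"linear": [0, 0, 0], "yaw": 0},
    {"linear": [0, 0, 0], "yaw": 0},
    {"linear": [0, 0, 0], "yaw": 0},
  ],
)

```text
t: 2.82
position: [452.2, 281.4, 231.1]
eef_rot: [[1.0, -0.003, -0.001], [-0.003, -1.0, -0.001], [-0.001, 0.001, -1.0]]
wrist_force: [-0.3, -0.2, -4.6]
opening: 1.002
gripper_force: 0.0
```

```bash
python3 - <<'E'
from h import *
s=sensors.observe(); print(s["t"],s["position"],s["eef_rot"][1])
c=cam("wrist"); g=c["bgr"].min(2)
np.set_printoptions(precision=1,suppress=True)
x0,y0=240,70; w=(g[y0:y0+90,x0:x0+110]>150).astype(np.uint8)*255
cs,h=cv2.findContours(w,cv2.RETR_CCOMP,cv2.CHAIN_APPROX_NONE)
for k,cc in enumerate(cs):
  if len(cc)>30:
    e=cv2.fitEllipse(cc); u=np.array(e[0])+[x0,y0]; print(h[0][k],u,e[1],onz(c,u,156),onz(c,u,118))
E
```

```text
2.8167 [452.16489528 281.39899649 231.0513296 ] [-0.00256072 -0.99999611 -0.0011075 ]
[-1  8 10 -1] [268.4 116.6] (58.03338623046875, 61.634185791015625) [523.1 287.6 156. ] [523.7 288.5 118. ]
[-1 34 -1  9] [270.6 118.5] (31.01081085205078, 42.76533889770508) [521.8 286.  156. ] [522.2 286.6 118. ]
```

drive_tool(
  rows=[
    {"linear": [3, -0.2, 0], "yaw": 0},
    {"linear": [6, -0.2, 0], "yaw": 0},
    {"linear": [7.1, -0.2, 0], "yaw": 0},
    {"linear": [7.1, -0.2, 3], "yaw": 0},
    {"linear": [7.1, -0.2, 6], "yaw": 0},
  ],
)

```text
t: 3.28
position: [526.1, 285.4, 172.5]
eef_rot: [[1.0, -0.003, 0.005], [-0.003, -1.0, 0.003], [0.005, -0.003, -1.0]]
wrist_force: [-0.7, 0.3, -6.0]
opening: 1.003
gripper_force: 0.0
```

drive_tool(
  rows=[
    {"linear": [0, 0, 2], "yaw": 0},
    {"linear": [0, 0, 3.5], "yaw": 0},
    {"linear": [0, 0, 4.3], "yaw": 0},
    {"linear": [0, 0, 4.3], "yaw": 0},
    {"linear": [0, 0, 4.3], "yaw": 0},
  ],
)

```text
t: 3.7
position: [523.1, 285.2, 128.5]
eef_rot: [[1.0, -0.0, -0.0], [-0.0, -1.0, -0.0], [-0.0, 0.0, -1.0]]
wrist_force: [0.3, 0.2, -4.8]
opening: 1.0
gripper_force: 0.0
```

drive_tool(
  rows=[
    {"linear": [0, 0, 0], "yaw": 0},
    {"linear": [0, 0, 0], "yaw": 0},
    {"linear": [0, 0, 0], "yaw": 0},
    {"linear": [0, 0, 0], "yaw": 0},
    {"linear": [0, 0, 0], "yaw": 0},
  ],
  hand=-1,
  squeeze=25,
)

```text
t: 4.12
position: [523.6, 286.2, 129.2]
eef_rot: [[1.0, 0.0, 0.002], [0.0, -1.0, 0.002], [0.002, -0.002, -1.0]]
wrist_force: [0.2, 0.7, -5.1]
opening: 0.319
gripper_force: 23.6
```

drive_tool(
  rows=[
    {"linear": [0, 0, 0], "yaw": 0},
    {"linear": [0, 0, 0], "yaw": 0},
    {"linear": [0, 0, 0], "yaw": 0},
    {"linear": [0, 0, 0], "yaw": 0},
    {"linear": [0, 0, 0], "yaw": 0},
  ],
)

```text
t: 4.53
position: [523.6, 286.3, 129.1]
eef_rot: [[1.0, 0.0, 0.001], [0.0, -1.0, 0.001], [0.001, -0.001, -1.0]]
wrist_force: [-0.3, 1.2, 3.1]
opening: 0.323
gripper_force: 25.3
```

```bash
python3 - <<'E'
from h import *
s=sensors.observe(); print(s["t"],s["position"],s["eef_rot"][1],s["opening"],s["gripper_force"])
a=cam("side")["bgr"][270:390,190:350];b=cam("wrist")["bgr"]
cv2.imwrite("pics/g1.png",np.hstack([cv2.resize(a,(400,300)),cv2.resize(b,(400,300))]))
E
```

```text
4.5333 [523.58710267 286.33570676 129.05441085] [ 4.56361408e-04 -9.99998906e-01  1.40717328e-03] 0.3233770241349716 25.263000926643144
```

View pics/g1.png

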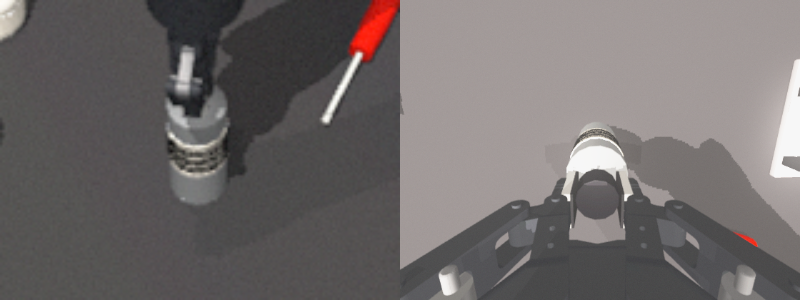

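drive_tool(
  rows=[
    {"linear": [-1.3, 0, -0.05], "yaw": 0},
    {"linear": [-2.6, 0, -0.1], "yaw": 0},
    {"linear": [-3.9, 0, 0], "yaw": 0},
    {"linear": [-5.2, 0, 0.2], "yaw": 0},
    {"linear": [-6.5, 0, 0.5], "yaw": 0},
  ],
)

```text
t: 5.05
position: [460.0, 286.7, 125.6]
eef_rot: [[1.0, -0.0, 0.005], [-0.0, -1.0, 0.003], [0.005, -0.003, -1.0]]
wrist_force: [-1.8, 0.3, 10.8]
opening: 0.318
gripper_force: 30.7
```

drive_tool(
  rows=[
    {"linear": [0, 0, 0], "yaw": 0},
    {"linear": [0, 0, 0], "yaw": 0},
  ],
)

```text
t: 5.22
position: [456.7, 286.4, 124.8]
eef_rot: [[1.0, 0.002, -0.0], [0.002, -1.0, 0.001], [-0.0, -0.001, -1.0]]
wrist_force: [-4.0, 0.8, 14.2]
opening: 0.321
gripper_force: 29.9
```

```bash
cat >> h.py <<'E'
def tilt(c,g,reg):
    """bright bottle blob in side view: centroid, PCA angle vs expected for axis tilts about y with grip point g"""
    x,y,w,h=reg; m=(c["bgr"][y:y+h,x:x+w].min(2)>75).astype(np.uint8); m=cv2.morphologyEx(m,cv2.MORPH_CLOSE,np.ones((7,7)))
    n,l,st,ce=cv2.connectedComponentsWithStats(m); 
    for i in np.argsort(-st[1:,4])[:3]+1:
        P=np.argwhere(l==i)[:,::-1]+[x,y]; 
        if len(P)<80: continue
        ev,V=np.linalg.eigh(np.cov(P.T)); a=np.degrees(np.arctan2(V[1,1],V[0,1]))%180
        print("blob",len(P),P.mean(0).round(1),"ang",round(a,1),"ratio",round((ev[1]/ev[0])**.5,2))
    for th in (0,20,40,60,80,90):
        t=np.radians(th); d=np.array([np.sin(t),0,-np.cos(t)])
        q=proj(c,[g+d*148,g+d*30]); dd=q[0]-q[1]; print(th,q.mean(0).round(1),round(np.degrees(np.arctan2(dd[1],dd[0]))%180,1),end=" | ")
    print()
E
python3 - <<'E'
from h import *
s=sensors.observe(); print(s["t"],s["position"],s["wrist_force"])
c=cam("side"); cv2.imwrite("pics/s2.png",c["bgr"])
tilt(c,s["position"]+[0,0,19],(230,270,110,120))
E
```

```text
5.2167 [456.65425919 286.39963034 124.7635285 ] [-4.03701933  0.81938615 14.22149659]
blob 10390 [276.5 337.3] ang 53.6 ratio 1.38
blob 109 [326.3 304.8] ang 117.3 ratio 9.11
0 [300.1 331.4] 93.1 | 20 [286.3 328.3] 126.3 | 40 [274.1 322.9] 151.1 | 60 [264.6 315.7] 168.0 | 80 [259.1 307.1] 1.0 | 90 [258.1 302.7] 6.8 |
```

```bash
python3 - <<'E'
import cv2
a=cv2.imread("pics/s2.png")[260:400,200:360]; cv2.imwrite("pics/s2c.png",cv2.resize(a,(640,560)))
E
```

```text
(no output)
```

View pics/s2c.png

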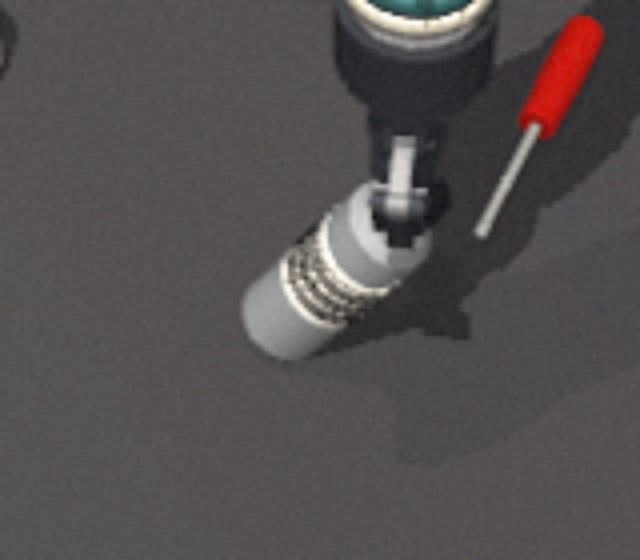

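drive_tool(
  rows=[
    {"linear": [-1.25, 0, 0.4], "yaw": 0},
    {"linear": [-2.5, 0, 0.9], "yaw": 0},
    {"linear": [-3.65, 0, 1.55], "yaw": 0},
    {"linear": [-4.75, 0, 2.25], "yaw": 0},
    {"linear": [-5.8, 0, 3.05], "yaw": 0},
  ],
)

```text
t: 5.68
position: [399.2, 285.4, 92.5]
eef_rot: [[1.0, 0.002, 0.001], [0.002, -1.0, 0.0], [0.001, -0.0, -1.0]]
wrist_force: [1.1, 1.7, -4.8]
opening: 0.315
gripper_force: 26.4
```

drive_tool(
  rows=[
    {"linear": [-0.95, 0, 0.9], "yaw": 0},
    {"linear": [-1.85, 0, 1.85], "yaw": 0},
    {"linear": [-2.65, 0, 2.95], "yaw": 0},
    {"linear": [-3.35, 0, 4.05], "yaw": 0},
    {"linear": [-3.95, 0, 5.2], "yaw": 0},
  ],
)

```text
t: 6.1
position: [359.6, 284.2, 39.8]
eef_rot: [[1.0, 0.0, -0.001], [0.0, -1.0, -0.002], [-0.001, 0.002, -1.0]]
wrist_force: [0.3, 0.0, -5.0]
opening: 0.305
gripper_force: 24.9
```

drive_tool(
  rows=[
    {"linear": [-0.25, 0, 0.6], "yaw": 0},
    {"linear": [-0.5, 0, 1.2], "yaw": 0},
    {"linear": [-0.5, 0, 1.2], "yaw": 0},
    {"linear": [-0.5, 0, 1.2], "yaw": 0},
  ],
)

```text
t: 6.43
position: [354.6, 284.5, 28.4]
eef_rot: [[1.0, 0.0, -0.002], [0.0, -1.0, -0.002], [-0.002, 0.002, -1.0]]
wrist_force: [-1.8, 0.4, -4.1]
opening: 0.308
gripper_force: 25.3
```

```bash
sed -i 's/min(2)>75/min(2)>105/' h.py; python3 - <<'E'
from h import *
s=sensors.observe(); print(s["t"],s["position"],s["wrist_force"])
c=cam("side"); cv2.imwrite("pics/s3.png",c["bgr"])
tilt(c,s["position"]+[0,0,20],(230,270,110,120))
E
```

```text
6.4333 [354.56009176 284.538576    28.41235747] [-1.81740479  0.40639389 -4.06585272]
blob 1377 [309.7 338.9] ang 6.3 ratio 2.57
blob 163 [329.6 301.1] ang 124.1 ratio 5.83
0 [344.1 359.5] 100.0 | 20 [331.  356.6] 133.1 | 40 [319.7 351.7] 155.3 | 60 [311.3 345.1] 170.1 | 80 [306.8 337.5] 1.7 | 90 [306.3 333.6] 7.1 |
```

drive_tool(
  rows=[
    {"linear": [0, 0, 0], "yaw": 0},
    {"linear": [0, 0, 0], "yaw": 0},
    {"linear": [0, 0, 0], "yaw": 0},
    {"linear": [0, 0, -0.5], "yaw": 0},
    {"linear": [0, 0, -1], "yaw": 0},
  ],
  squeeze=110,
)

```text
t: 6.9
position: [355.9, 285.5, 39.1]
eef_rot: [[1.0, 0.0, 0.0], [0.0, -1.0, 0.0], [0.0, -0.0, -1.0]]
wrist_force: [1.0, -0.4, -6.7]
opening: 0.271
gripper_force: 108.4
```

drive_tool(
  rows=[
    {"linear": [0, 0, -1], "yaw": 0},
    {"linear": [0, 0, -2], "yaw": 0},
    {"linear": [0, 0, -3], "yaw": 0},
    {"linear": [0, 0, -4], "yaw": 0},
    {"linear": [0, 0, -4], "yaw": 0},
  ],
)

```text
t: 7.32
position: [356.4, 286.3, 81.1]
eef_rot: [[1.0, 0.0, 0.003], [0.0, -1.0, 0.003], [0.003, -0.003, -1.0]]
wrist_force: [-0.3, 0.4, -7.7]
opening: 0.272
gripper_force: 108.4
```

```bash
python3 - <<'E'
from h import *
s=sensors.observe(); print(s["t"],s["position"],s["wrist_force"],s["opening"],s["gripper_force"])
c=cam("side"); cv2.imwrite("pics/s4.png",c["bgr"])
tilt(c,s["position"]+[0,0,20],(230,250,110,140))
E
```

```text
7.3167 [356.41255099 286.25934827  81.06051281] [-0.31005763  0.38945088 -7.68174531] 0.2722946469675502 108.39642386639582
blob 1555 [310.6 326. ] ang 177.0 ratio 1.89
blob 546 [276.8 254.2] ang 2.6 ratio 6.21
0 [345.4 347.8] 99.8 | 20 [331.9 344.8] 132.2 | 40 [320.2 339.6] 154.3 | 60 [311.5 332.7] 169.4 | 80 [306.8 324.6] 1.4 | 90 [306.3 320.4] 6.9 |
```

drive_tool(
  rows=[
    {"linear": [0, 0, -2], "yaw": 0},
    {"linear": [0, 0, -4], "yaw": 0},
    {"linear": [1, 0, -6], "yaw": 0},
    {"linear": [3, 0, -8], "yaw": 0},
    {"linear": [5, 0, -8], "yaw": 0},
  ],
)

```text
t: 7.78
position: [406.8, 286.6, 161.9]
eef_rot: [[1.0, 0.002, 0.004], [0.002, -1.0, 0.004], [0.004, -0.004, -1.0]]
wrist_force: [0.4, 1.2, -7.0]
opening: 0.269
gripper_force: 108.5
```

drive_tool(
  rows=[
    {"linear": [2, 1, 0], "yaw": 0},
    {"linear": [4, 3, 0], "yaw": 0},
    {"linear": [5, 5, 0], "yaw": 0},
    {"linear": [5, 7, 0], "yaw": 0},
    {"linear": [5, 9, 0], "yaw": 0},
  ],
)

```text
t: 8.2
position: [455.8, 194.1, 158.4]
eef_rot: [[1.0, -0.001, -0.001], [-0.001, -1.0, -0.001], [-0.001, 0.001, -1.0]]
wrist_force: [-1.2, 0.6, -7.7]
opening: 0.27
gripper_force: 108.6
```

drive_tool(
  rows=[
    {"linear": [0, 2, 0], "yaw": 0},
    {"linear": [0, 4, 0], "yaw": 0},
    {"linear": [0, 6, 0], "yaw": 0},
    {"linear": [0, 8, 0], "yaw": 0},
    {"linear": [0, 10, 0], "yaw": 0},
  ],
)

```text
t: 8.62
position: [454.7, 94.3, 158.4]
eef_rot: [[1.0, 0.0, -0.001], [0.0, -1.0, -0.0], [-0.001, 0.0, -1.0]]
wrist_force: [-0.4, -0.1, -7.1]
opening: 0.271
gripper_force: 108.6
```

drive_tool(
  rows=[
    {"linear": [0, 2, 0], "yaw": 0},
    {"linear": [0, 4, 0], "yaw": 0},
    {"linear": [0, 6, 0], "yaw": 0},
    {"linear": [0, 8, 0], "yaw": 0},
    {"linear": [0, 9.4, 0], "yaw": 0},
  ],
)

```text
t: 9.03
position: [454.5, -0.7, 158.4]
eef_rot: [[1.0, -0.002, -0.002], [-0.002, -1.0, -0.001], [-0.002, 0.001, -1.0]]
wrist_force: [-0.1, 0.1, -7.7]
opening: 0.267
gripper_force: 108.6
```

drive_tool(
  rows=[
    {"linear": [0, 0, 0], "yaw": 0},
    {"linear": [0, 0, 0], "yaw": 0},
    {"linear": [0, 0, 0], "yaw": 0},
    {"linear": [0, 0, 0], "yaw": 0},
    {"linear": [0, 0, 0], "yaw": 0},
  ],
)

```text
t: 9.45
position: [455.5, 2.7, 158.7]
eef_rot: [[1.0, 0.002, -0.0], [0.002, -1.0, 0.0], [-0.0, -0.0, -1.0]]
wrist_force: [0.2, 0.6, -8.3]
opening: 0.268
gripper_force: 108.6
```

```bash
python3 - <<'E'
from h import *
s=sensors.observe(); print(s["t"],s["position"],s["wrist_force"],s["opening"],s["gripper_force"],s["eef_rot"])
W=np.zeros((600,800,3),np.uint8)
for n,r,xy,k in(("side",(210,180,130,100),(0,0),3),("top",(240,170,70,110),(400,0),3),("wrist",(120,0,320,240),(0,330),1)):
  b=cam(n); cv2.imwrite(f"pics/a5{n}.png",b["bgr"]); x,y,w,h=r; a=cv2.resize(b["bgr"][y:y+h,x:x+w],(w*k,h*k)); a=np.clip(a*1.4,0,255).astype(np.uint8);a=a[:600-xy[1],:800-xy[0]]; W[xy[1]:xy[1]+a.shape[0],xy[0]:xy[0]+a.shape[1]]=a
  p=s["position"]+[0,0,20]
  if n!="x":
    for th in(65,70,75,80):
      t=np.radians(th);d=np.array([np.sin(t),0,-np.cos(t)]); u=np.array([np.cos(t),0,np.sin(t)])
      print(n,th,proj(b,[p+d*148+u*25,p+d*148-u*25,p+d*78]).round(1).tolist())
cv2.imwrite("pics/m5.png",W)
E
```

```text
9.45 [455.53878295   2.67639191 158.74444477] [ 0.16500289  0.62174421 -8.31179635] 0.267812303404558 108.60078357401562 [[ 9.99996990e-01  2.45202034e-03 -8.77832099e-05]
 [ 2.45205806e-03 -9.99996900e-01  4.32246751e-04]
 [-8.67230600e-05 -4.32460700e-04 -9.99999903e-01]]
side 65 [[255.3, 205.6], [264.3, 219.4], [285.5, 206.5]]
side 70 [[254.0, 201.7], [261.4, 216.0], [284.5, 204.5]]
side 75 [[253.1, 197.7], [258.9, 212.4], [283.6, 202.5]]
side 80 [[252.6, 193.7], [256.8, 208.7], [283.0, 200.4]]
top 65 [[275.4, 195.2], [275.6, 208.4], [275.8, 231.7]]
top 70 [[275.4, 192.8], [275.6, 204.4], [275.8, 230.1]]
top 75 [[275.4, 190.9], [275.5, 200.8], [275.8, 228.8]]
top 80 [[275.4, 189.5], [275.5, 197.6], [275.8, 227.8]]
wrist 65 [[278.3, -52.0], [277.6, 29.2], [277.9, 115.1]]
wrist 70 [[278.6, -78.0], [277.7, 10.2], [278.0, 109.2]]
wrist 75 [[279.0, -106.7], [277.9, -10.2], [278.1, 103.9]]
wrist 80 [[279.4, -139.1], [278.1, -32.2], [278.2, 99.5]]
```

View pics/m5.png

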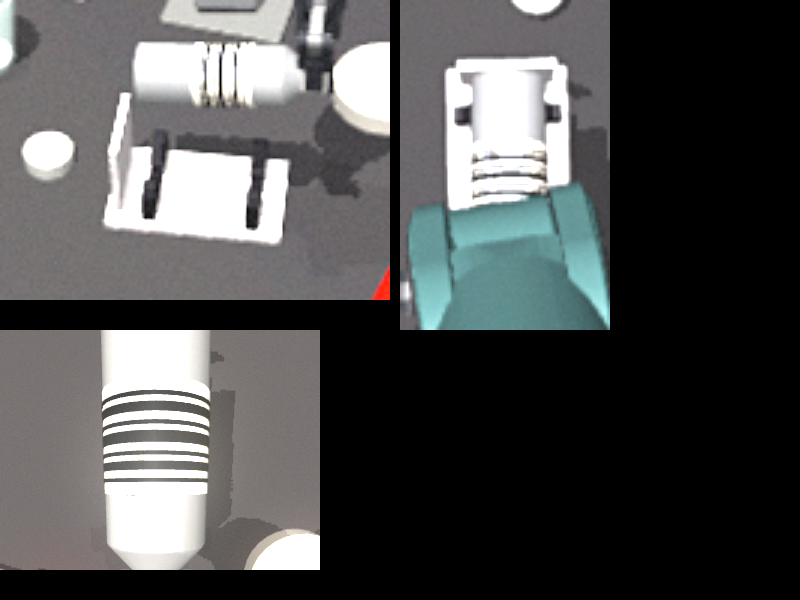

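drive_tool(
  rows=[
    {"linear": [0.2, 0, 2], "yaw": 0},
    {"linear": [0.2, 0, 4], "yaw": 0},
    {"linear": [0.2, 0, 6], "yaw": 0},
    {"linear": [0.2, 0, 7.5], "yaw": 0},
    {"linear": [0.2, 0, 7.5], "yaw": 0},
  ],
)

```text
t: 10.02
position: [455.9, 1.7, 81.6]
eef_rot: [[1.0, 0.001, -0.005], [0.001, -1.0, -0.0], [-0.005, 0.0, -1.0]]
wrist_force: [-0.0, 0.0, -7.4]
opening: 0.267
gripper_force: 108.6
```

drive_tool(
  rows=[
    {"linear": [0, 0, 0.3], "yaw": 0},
    {"linear": [0, 0, 0.6], "yaw": 0},
    {"linear": [0, 0, 0.9], "yaw": 0},
    {"linear": [0, 0, 1.2], "yaw": 0},
    {"linear": [0, 0, 1.2], "yaw": 0},
  ],
)

```text
t: 10.43
position: [457.7, 1.5, 71.9]
eef_rot: [[1.0, 0.0, 0.0], [0.0, -1.0, 0.0], [0.0, -0.0, -1.0]]
wrist_force: [0.4, -0.5, -7.7]
opening: 0.27
gripper_force: 108.6
```

drive_tool(
  rows=[
    {"linear": [0, 0, 0], "yaw": 0},
    {"linear": [0, 0, 0], "yaw": 0},
    {"linear": [0, 0, 0], "yaw": 0},
    {"linear": [0, 0, 0], "yaw": 0},
    {"linear": [0, 0, 0], "yaw": 0},
  ],
  squeeze=30,
)

```text
t: 10.85
position: [457.6, 1.4, 71.9]
eef_rot: [[1.0, 0.0, 0.0], [0.0, -1.0, -0.0], [0.0, 0.0, -1.0]]
wrist_force: [-0.2, 0.2, -7.7]
opening: 0.272
gripper_force: 108.6
```

```bash
python3 - <<'E'
from h import *
s=sensors.observe(); print(s["t"],s["position"],s["wrist_force"],s["opening"])
c=cam("side"); cv2.imwrite("pics/s6.png",c["bgr"]); p=s["position"]+[0,0,20]
c["bgr"][:,:, :]=np.where(np.indices(c["bgr"].shape[:2])[1][:,:,None]<252,0,c["bgr"])
for th in(70,75,80,85,90):
  t=np.radians(th);d=np.array([np.sin(t),0,-np.cos(t)]); u=np.array([np.cos(t),0,np.sin(t)])
  print(th,(p+d*148+u*25)[0].round(1),(p+d*148)[2].round(1),proj(c,[p+d*148+u*25,p+d*148-u*25,p+d*78,p+d*47,p+d*93]).round(1).tolist())
# dark/bright rings: row profile of the top outline of bottle
g=c["bgr"].min(2).astype(int)
for x in range(250,300,4): print(x,[int(v) for v in g[196:246:3,x]])
E
```

```text
10.85 [457.57707242   1.43156196  71.90639165] [-0.23807641  0.19249165 -7.66006447] 0.2715324833678401
70 605.2 41.3 [[254.4, 225.9], [261.5, 239.1], [283.4, 228.8], [295.0, 227.1], [277.9, 229.6]]
75 607.0 53.6 [[253.5, 222.3], [259.1, 235.8], [282.6, 227.0], [294.5, 226.0], [276.9, 227.4]]
80 607.7 66.2 [[253.1, 218.7], [257.1, 232.4], [282.1, 225.1], [294.2, 224.8], [276.2, 225.2]]
85 607.2 79.0 [[253.1, 215.0], [255.4, 228.9], [281.7, 223.2], [294.0, 223.7], [275.8, 222.9]]
90 605.6 91.9 [[253.6, 211.4], [254.2, 225.3], [281.6, 221.3], [294.0, 222.5], [275.7, 220.7]]
250 [0, 0, 0, 0, 0, 0, 0, 0, 0, 0, 0, 0, 0, 0, 0, 0, 0]
254 [78, 82, 82, 79, 83, 74, 76, 74, 76, 79, 96, 170, 173, 194, 194, 195, 240]
258 [76, 79, 78, 81, 80, 81, 79, 79, 208, 224, 224, 203, 168, 119, 255, 44, 37]
262 [80, 82, 79, 82, 77, 79, 79, 76, 201, 223, 223, 207, 171, 125, 52, 21, 37]
266 [78, 81, 81, 80, 77, 75, 80, 76, 200, 223, 225, 207, 173, 128, 147, 186, 181]
270 [79, 80, 82, 85, 80, 78, 76, 78, 200, 222, 224, 207, 175, 132, 118, 190, 182]
274 [79, 77, 79, 80, 78, 77, 80, 77, 253, 255, 255, 255, 255, 239, 144, 192, 180]
278 [77, 82, 79, 79, 81, 80, 81, 77, 85, 100, 186, 238, 227, 90, 56, 191, 182]
282 [78, 86, 77, 77, 75, 81, 79, 76, 209, 59, 2, 45, 13, 0, 60, 187, 185]
286 [80, 82, 77, 75, 81, 78, 78, 78, 188, 230, 225, 225, 129, 160, 68, 188, 185]
290 [80, 79, 81, 82, 78, 79, 81, 79, 191, 234, 255, 255, 254, 212, 101, 194, 193]
294 [78, 75, 77, 76, 75, 73, 79, 72, 171, 219, 226, 217, 188, 148, 102, 25, 59]
298 [80, 81, 78, 82, 80, 76, 79, 77, 170, 218, 227, 221, 191, 149, 98, 151, 190]
```

drive_tool(
  rows=[
    {"linear": [0, 0, 0.3], "yaw": 0},
    {"linear": [0, 0, 0.6], "yaw": 0},
    {"linear": [0, 0, 0.6], "yaw": 0},
  ],
)

```text
t: 11.15
position: [457.7, 1.7, 65.4]
eef_rot: [[1.0, 0.001, 0.0], [0.001, -1.0, 0.0], [0.0, -0.0, -1.0]]
wrist_force: [-0.4, 0.8, -6.7]
opening: 0.271
gripper_force: 108.5
```

drive_tool(
  rows=[
    {"linear": [0, 0, 0.3], "yaw": 0},
    {"linear": [0, 0, 0.6], "yaw": 0},
    {"linear": [0, 0, 0.6], "yaw": 0},
  ],
)

```text
t: 11.4
position: [457.6, 1.8, 59.4]
eef_rot: [[1.0, 0.001, -0.0], [0.001, -1.0, 0.0], [-0.0, -0.0, -1.0]]
wrist_force: [-0.3, 2.2, -4.6]
opening: 0.269
gripper_force: 108.8
```

drive_tool(
  rows=[
    {"linear": [0, 0, 0.3], "yaw": 0},
    {"linear": [0, 0, 0.6], "yaw": 0},
    {"linear": [0, 0, 0.6], "yaw": 0},
  ],
)

```text
t: 11.65
position: [457.4, 1.6, 53.5]
eef_rot: [[1.0, 0.001, -0.0], [0.001, -1.0, 0.0], [-0.0, -0.0, -1.0]]
wrist_force: [-1.5, 1.8, -3.0]
opening: 0.271
gripper_force: 109.3
```

drive_tool(
  rows=[
    {"linear": [0, -0.1, 0], "yaw": 0},
    {"linear": [0, -0.1, 0], "yaw": 0},
    {"linear": [0, -0.1, 0.2], "yaw": 0},
    {"linear": [0, -0.1, 0.4], "yaw": 0},
    {"linear": [0, -0.1, 0.6], "yaw": 0},
  ],
  hand=-1,
  squeeze=25,
)

```text
t: 12.07
position: [455.0, 2.4, 48.6]
eef_rot: [[1.0, 0.0, -0.004], [0.0, -1.0, -0.0], [-0.004, 0.0, -1.0]]
wrist_force: [-9.2, 3.3, 16.3]
opening: 0.271
gripper_force: 111.4
```

drive_tool(
  rows=[
    {"linear": [0, 0, 0.2], "yaw": 0},
    {"linear": [0, 0, 0.4], "yaw": 0},
    {"linear": [0, 0, 0.6], "yaw": 0},
    {"linear": [0, 0, 0.6], "yaw": 0},
  ],
)

```text
t: 12.4
position: [450.2, 2.7, 41.6]
eef_rot: [[1.0, 0.001, -0.013], [0.001, -1.0, -0.001], [-0.013, 0.001, -1.0]]
wrist_force: [-9.7, 3.2, 7.2]
opening: 0.271
gripper_force: 109.6
```

```bash
cat > lay.py <<'E'
from h import *
s=sensors.observe(); print(s["t"],s["position"].round(1),s["wrist_force"].round(1),s["opening"])
c=cam("side"); g=c["bgr"].min(2).astype(int)
# top outline of bottle
top=[];xs=range(260,300,2)
for x in xs:
    col=g[200:245,x]; top.append(200+int(np.argmax(col>130)))
print("outline",top)
p=s["position"]+[0,0,20]
for th in(80,84,87,90):
  t=np.radians(th);d=np.array([np.sin(t),0,-np.cos(t)]); u=np.array([0,.7,.7])*25*0+np.array([np.cos(t),0,np.sin(t)])*25
  # silhouette upper line: offset perpendicular to axis & view
  o,_=ray(c,(275,225)); v=(p-o)/np.linalg.norm(p-o); n=np.cross(d,v); n/=np.linalg.norm(n); n*=np.sign(n[2])*25
  print(th,proj(c,[p+d*148+n,p+d*40+n,p+d*148]).round(1).tolist())
E
python3 lay.py
```

```text
12.4 [450.2   2.7  41.6] [-9.7  3.2  7.2] 0.27127938125806966
outline [214, 212, 212, 213, 214, 214, 215, 215, 216, 217, 217, 219, 219, 221, 221, 221, 223, 222, 222, 223]
80 [[258.1, 224.7], [299.3, 223.8], [258.2, 234.4]]
84 [[257.9, 221.9], [299.7, 223.1], [257.5, 231.6]]
87 [[257.9, 219.8], [300.0, 222.5], [257.2, 229.5]]
90 [[258.1, 217.7], [300.3, 222.0], [257.1, 227.5]]
```

drive_tool(
  rows=[
    {"linear": [0, 0, -0.4], "yaw": 0},
    {"linear": [0, 0, -0.8], "yaw": 0},
    {"linear": [0, 0, -1.2], "yaw": 0},
    {"linear": [0, 0, -1.6], "yaw": 0},
    {"linear": [0, 0, -1.6], "yaw": 0},
  ],
)

```text
t: 12.87
position: [458.7, 2.1, 58.4]
eef_rot: [[1.0, -0.001, 0.002], [-0.001, -1.0, -0.0], [0.002, 0.0, -1.0]]
wrist_force: [0.9, 0.0, -7.9]
opening: 0.271
gripper_force: 106.1
```

```bash
cat >> lay.py <<'E'
w=cam("wrist"); gw=w["bgr"].min(2).astype(int)
cv2.imwrite("pics/lw%d.png"%int(s["t"]*100),w["bgr"]); cv2.imwrite("pics/ls%d.png"%int(s["t"]*100),c["bgr"])
prof=gw[0:230,270:284].mean(1); print("wrist col:",prof[::5].astype(int).tolist())
E
python3 lay.py; python3 - <<'E'
import cv2,numpy as np,glob
# side images before/after: bottom + top outline, ring pattern
for f in ["pics/s6.png"]+sorted(glob.glob("pics/ls*.png")):
    g=cv2.imread(f).min(2).astype(int); print(f)
    for x in (254,258,262,270,290,298,304): print(x,g[204:250:2,x].tolist())
E
```

```text
12.8667 [458.7   2.1  58.4] [ 0.9  0.  -7.9] 0.2711962357387512
outline [210, 210, 211, 211, 212, 213, 213, 213, 214, 215, 215, 216, 216, 217, 218, 218, 218, 219, 220, 220]
80 [[254.6, 219.6], [296.2, 218.7], [254.8, 229.4]]
84 [[254.4, 216.8], [296.5, 217.9], [254.1, 226.6]]
87 [[254.4, 214.6], [296.8, 217.3], [253.8, 224.5]]
90 [[254.6, 212.5], [297.2, 216.8], [253.6, 222.4]]
wrist col: [163, 163, 164, 164, 163, 239, 238, 239, 239, 49, 235, 238, 51, 51, 110, 238, 228, 54, 238, 67, 57, 57, 168, 238, 80, 138, 234, 61, 61, 238, 229, 61, 238, 238, 191, 162, 162, 162, 161, 160, 160, 159, 158, 158, 156, 153]
pics/s6.png
254 [79, 83, 83, 79, 74, 76, 75, 76, 76, 81, 80, 96, 106, 185, 173, 188, 195, 194, 190, 194, 240, 255, 255]
258 [79, 82, 80, 82, 77, 79, 81, 103, 208, 220, 226, 224, 213, 193, 168, 139, 99, 255, 87, 47, 37, 28, 19]
262 [80, 80, 77, 77, 80, 79, 82, 98, 201, 222, 226, 223, 215, 191, 171, 144, 109, 52, 27, 13, 37, 61, 121]
270 [80, 79, 80, 80, 78, 76, 79, 80, 200, 220, 225, 224, 220, 194, 175, 150, 112, 118, 189, 187, 182, 254, 252]
290 [78, 75, 78, 78, 77, 81, 82, 70, 191, 
[... 390 characters left out ...]
, 189, 185, 176, 232, 255, 255]
258 [81, 81, 81, 194, 217, 224, 226, 220, 202, 181, 158, 129, 88, 255, 215, 194, 192, 196, 63, 47, 38, 25, 20]
262 [80, 77, 80, 151, 206, 221, 225, 224, 217, 197, 174, 149, 114, 74, 39, 42, 32, 27, 30, 18, 29, 56, 122]
270 [82, 79, 79, 77, 125, 201, 220, 226, 224, 219, 197, 184, 192, 185, 151, 195, 189, 193, 184, 254, 252, 252, 253]
290 [83, 77, 83, 81, 81, 81, 71, 200, 236, 255, 255, 255, 255, 221, 167, 149, 115, 144, 192, 191, 188, 255, 255]
298 [77, 82, 82, 81, 80, 79, 78, 77, 152, 199, 214, 223, 223, 221, 205, 169, 136, 83, 152, 167, 190, 191, 242]
304 [55, 81, 75, 76, 78, 82, 81, 78, 78, 72, 110, 147, 157, 162, 151, 125, 137, 216, 219, 176, 165, 224, 246]
```

drive_tool(
  rows=[
    {"linear": [0, 0, 0.5], "yaw": 0},
    {"linear": [0.4, 0, 0.5], "yaw": 0},
    {"linear": [0.8, 0, 0.5], "yaw": 0},
    {"linear": [1.2, 0, 0.5], "yaw": 0},
    {"linear": [1.2, 0, 0.5], "yaw": 0},
  ],
)

```text
t: 13.38
position: [461.4, 1.9, 51.2]
eef_rot: [[1.0, 0.001, -0.017], [0.001, -1.0, -0.002], [-0.017, 0.002, -1.0]]
wrist_force: [-8.6, -0.7, -6.3]
opening: 0.272
gripper_force: 106.8
```

drive_tool(
  rows=[
    {"linear": [0, 0, -0.5], "yaw": 0},
    {"linear": [0, 0, -1], "yaw": 0},
    {"linear": [0, 0, -1.5], "yaw": 0},
    {"linear": [0, 0, -2], "yaw": 0},
    {"linear": [0, 0, -2], "yaw": 0},
  ],
)

```text
t: 13.8
position: [463.0, 0.9, 71.9]
eef_rot: [[1.0, -0.003, -0.014], [-0.003, -1.0, -0.002], [-0.014, 0.002, -1.0]]
wrist_force: [-6.0, -1.3, -9.7]
opening: 0.267
gripper_force: 103.3
```

```bash
python3 lay.py
```

```text
13.8 [463.    0.9  71.9] [-6.  -1.3 -9.7] 0.2668069986997166
outline [212, 213, 213, 213, 214, 214, 214, 214, 215, 215, 218, 215, 216, 216, 216, 217, 217, 217, 218, 218]
80 [[252.9, 215.4], [294.6, 214.4], [253.1, 225.3]]
84 [[252.7, 212.5], [295.0, 213.6], [252.4, 222.4]]
87 [[252.7, 210.3], [295.3, 213.0], [252.0, 220.2]]
90 [[252.8, 208.2], [295.7, 212.4], [251.8, 218.1]]
wrist col: [197, 197, 198, 197, 197, 247, 247, 247, 247, 63, 247, 143, 67, 69, 247, 246, 72, 247, 146, 76, 78, 234, 247, 81, 245, 192, 82, 85, 246, 81, 236, 246, 246, 197, 196, 196, 196, 195, 194, 193, 193, 192, 192, 191, 178, 138]
```

drive_tool(
  rows=[
    {"linear": [0.2, 0, -0.5], "yaw": 0},
    {"linear": [0.2, 0, -1], "yaw": 0},
    {"linear": [0.2, 0, -1.5], "yaw": 0},
    {"linear": [0.2, 0, -2], "yaw": 0},
    {"linear": [0.2, 0, -2], "yaw": 0},
  ],
)

```text
t: 14.32
position: [469.3, 2.8, 93.0]
eef_rot: [[1.0, 0.003, -0.004], [0.003, -1.0, -0.0], [-0.004, 0.0, -1.0]]
wrist_force: [-6.4, 2.2, -6.7]
opening: 0.271
gripper_force: 94.0
```

```bash
sed -i 's/p=s\["position"\]+\[0,0,20\]/p=s["position"]+[0,0,3]/' lay.py; python3 lay.py
```

```text
14.3167 [469.3   2.8  93. ] [-6.4  2.2 -6.7] 0.27050957630337613
outline [210, 210, 210, 210, 211, 211, 211, 213, 211, 217, 212, 213, 212, 212, 212, 213, 213, 213, 213, 214]
80 [[250.2, 214.6], [292.0, 213.5], [250.4, 224.4]]
84 [[250.0, 211.7], [292.4, 212.7], [249.7, 221.6]]
87 [[250.0, 209.5], [292.7, 212.1], [249.3, 219.4]]
90 [[250.1, 207.3], [293.1, 211.6], [249.1, 217.2]]
wrist col: [213, 212, 213, 213, 213, 213, 213, 214, 213, 247, 247, 247, 75, 247, 80, 81, 244, 247, 87, 247, 90, 91, 92, 247, 237, 190, 243, 96, 117, 247, 95, 247, 247, 246, 215, 215, 214, 213, 214, 213, 212, 212, 211, 211, 198, 163]
```

drive_tool(
  rows=[
    {"linear": [0, 0, -0.4], "yaw": 0},
    {"linear": [0, 0, -0.8], "yaw": 0},
    {"linear": [0, 0, -1.2], "yaw": 0},
    {"linear": [0, 0, -1.2], "yaw": 0},
  ],
)

```text
t: 14.75
position: [470.5, 2.4, 105.3]
eef_rot: [[1.0, 0.001, -0.002], [0.001, -1.0, -0.0], [-0.002, 0.0, -1.0]]
wrist_force: [-4.3, 1.4, -8.1]
opening: 0.269
gripper_force: 95.2
```

drive_tool(
  rows=[
    {"linear": [-0.4, 0, 0], "yaw": 0},
    {"linear": [-0.8, 0, 0], "yaw": 0},
    {"linear": [-1, 0, 0], "yaw": 0},
    {"linear": [-1, 0, 0], "yaw": 0},
    {"linear": [-1, 0, 0], "yaw": 0},
  ],
)

```text
t: 15.17
position: [462.9, 2.3, 105.2]
eef_rot: [[1.0, -0.0, 0.003], [-0.0, -1.0, 0.0], [0.003, -0.0, -1.0]]
wrist_force: [0.9, -0.6, -7.4]
opening: 0.267
gripper_force: 94.1
```

```bash
python3 lay.py; python3 - <<'E'
from h import *
s=sensors.observe(); c=cam("top"); g=c["bgr"].min(2).astype(int)
print(g[180:245,276].tolist()); print("pred base rim row: ",[proj(c,[[x,1,z]]).round(1).tolist() for x,z in((600,110),(605,110),(610,110),(611,85))])
E
```

```text
15.1667 [462.9   2.3 105.2] [ 0.9 -0.6 -7.4] 0.2668694065026231
outline [205, 205, 206, 206, 206, 206, 206, 206, 207, 207, 207, 208, 208, 210, 208, 208, 209, 209, 209, 210]
80 [[252.6, 211.3], [294.7, 210.2], [252.8, 221.2]]
84 [[252.3, 208.3], [295.1, 209.3], [252.1, 218.3]]
87 [[252.4, 206.1], [295.4, 208.7], [251.7, 216.1]]
90 [[252.5, 203.9], [295.8, 208.2], [251.5, 213.9]]
wrist col: [209, 210, 210, 211, 211, 211, 212, 212, 206, 247, 247, 247, 71, 247, 77, 80, 246, 247, 86, 246, 88, 89, 91, 247, 199, 214, 235, 94, 169, 247, 94, 246, 247, 245, 215, 214, 214, 213, 213, 213, 212, 211, 211, 210, 200, 161]
[74, 75, 77, 74, 75, 76, 75, 74, 64, 126, 255, 255, 232, 198, 211, 213, 212, 214, 212, 212, 215, 215, 218, 216, 216, 215, 216, 216, 219, 219, 218, 219, 218, 218, 217, 246, 255, 255, 213, 255, 199, 93, 255, 223, 228, 173, 67, 122, 255, 221, 229, 171, 87, 235, 222, 124, 63, 69, 74, 81, 82, 86, 78, 60, 55]
pred base rim row:  [[[276.3, 197.4]], [[276.3, 195.0]], [[276.3, 192.6]], [[276.3, 193.9]]]
```

drive_tool(
  rows=[
    {"linear": [0.2, 0, 1.2], "yaw": 0},
    {"linear": [0.2, 0, 2.4], "yaw": 0},
    {"linear": [0.2, 0, 3.6], "yaw": 0},
    {"linear": [0.2, 0, 4.4], "yaw": 0},
    {"linear": [0.2, 0, 4.4], "yaw": 0},
  ],
)

```text
t: 15.73
position: [463.8, 2.9, 59.8]
eef_rot: [[1.0, 0.001, -0.0], [0.001, -1.0, 0.0], [-0.0, -0.0, -1.0]]
wrist_force: [-0.9, 1.6, -4.6]
opening: 0.273
gripper_force: 93.1
```

drive_tool(
  rows=[
    {"linear": [0, 0, 0.1], "yaw": 0},
    {"linear": [0, 0, 0.2], "yaw": 0},
    {"linear": [0, 0, 0.2], "yaw": 0},
  ],
)

```text
t: 15.98
position: [463.7, 2.8, 59.2]
eef_rot: [[1.0, 0.001, 0.001], [0.001, -1.0, 0.0], [0.001, -0.0, -1.0]]
wrist_force: [-0.9, 0.6, -5.0]
opening: 0.274
gripper_force: 92.6
```

drive_tool(
  rows=[
    {"linear": [0, 0, 0.1], "yaw": 0},
    {"linear": [0, 0, 0.2], "yaw": 0},
    {"linear": [0, 0, 0.2], "yaw": 0},
  ],
)

```text
t: 16.23
position: [463.5, 2.6, 57.0]
eef_rot: [[1.0, 0.001, 0.0], [0.001, -1.0, 0.0], [0.0, -0.0, -1.0]]
wrist_force: [-1.5, 1.0, -5.2]
opening: 0.269
gripper_force: 92.0
```

```bash
python3 lay.py
```

```text
16.2333 [463.5   2.6  57. ] [-1.5  1.  -5.2] 0.26931189535532574
outline [216, 217, 217, 217, 218, 218, 218, 218, 220, 219, 220, 221, 220, 223, 221, 221, 221, 222, 222, 223]
80 [[253.0, 224.6], [294.1, 223.7], [253.1, 234.3]]
84 [[252.8, 221.8], [294.4, 222.9], [252.5, 231.5]]
87 [[252.8, 219.6], [294.8, 222.4], [252.1, 229.4]]
90 [[253.0, 217.5], [295.1, 221.8], [251.9, 227.3]]
wrist col: [174, 175, 175, 174, 175, 175, 175, 175, 176, 242, 242, 242, 57, 242, 116, 60, 63, 242, 218, 69, 242, 66, 67, 80, 242, 84, 219, 184, 69, 120, 242, 69, 242, 242, 237, 177, 176, 176, 174, 174, 174, 173, 172, 172, 171, 160]
```

drive_tool(
  rows=[
    {"linear": [0.4, 0, 0], "yaw": 0},
    {"linear": [0.8, 0, 0], "yaw": 0},
    {"linear": [1.2, 0, 0], "yaw": 0},
    {"linear": [1.4, 0, -0.2], "yaw": 0},
    {"linear": [1.4, 0, -0.6], "yaw": 0},
  ],
)

```text
t: 16.75
position: [468.8, 1.8, 61.1]
eef_rot: [[1.0, 0.002, -0.018], [0.002, -1.0, -0.002], [-0.018, 0.002, -1.0]]
wrist_force: [-10.1, 1.0, -5.7]
opening: 0.27
gripper_force: 92.5
```

drive_tool(
  rows=[
    {"linear": [0, 0, -0.4], "yaw": 0},
    {"linear": [0, 0, -0.8], "yaw": 0},
    {"linear": [0, 0, -1.2], "yaw": 0},
    {"linear": [0, 0, -1.6], "yaw": 0},
    {"linear": [0, 0, -1.6], "yaw": 0},
  ],
)

```text
t: 17.17
position: [468.6, 2.1, 77.4]
eef_rot: [[1.0, 0.002, -0.018], [0.002, -1.0, -0.002], [-0.018, 0.002, -1.0]]
wrist_force: [-8.8, 3.0, -9.3]
opening: 0.268
gripper_force: 95.1
```

```bash
sed -i 's/+\[0,0,3\]/+[0,0,-5]/; s/^print("outline",top)/print("slope",np.polyfit(list(xs),top,1).round(3),top[::4])/' lay.py; python3 lay.py
```

```text
17.1667 [468.6   2.1  77.4] [-8.8  3.  -9.3] 0.26824214631623833
slope [5.80000e-02 2.00892e+02] [216, 217, 217, 217, 218]
80 [[250.9, 220.9], [292.2, 220.0], [251.1, 230.6]]
84 [[250.7, 218.0], [292.6, 219.2], [250.4, 227.8]]
87 [[250.7, 215.9], [292.9, 218.6], [250.0, 225.7]]
90 [[250.8, 213.8], [293.2, 218.1], [249.8, 223.6]]
wrist col: [211, 211, 211, 211, 212, 212, 212, 213, 213, 247, 247, 246, 71, 247, 75, 78, 246, 246, 84, 246, 86, 87, 215, 246, 92, 247, 94, 95, 247, 242, 183, 247, 247, 213, 216, 216, 215, 214, 214, 213, 213, 213, 212, 206, 184, 164]
```

drive_tool(
  rows=[
    {"linear": [-0.5, 0, 0], "yaw": 0},
    {"linear": [-1.1, 0, 0], "yaw": 0},
    {"linear": [-1.1, 0, 0], "yaw": 0},
    {"linear": [-1.1, 0, 0.4], "yaw": 0},
    {"linear": [-1.1, 0, 0.8], "yaw": 0},
  ],
)

```text
t: 17.68
position: [468.3, 2.2, 71.0]
eef_rot: [[1.0, -0.001, 0.003], [-0.001, -1.0, 0.0], [0.003, -0.0, -1.0]]
wrist_force: [0.1, -0.3, -7.3]
opening: 0.269
gripper_force: 93.9
```

drive_tool(
  rows=[
    {"linear": [0, 0, 0.1], "yaw": 0},
    {"linear": [0, 0, 0.2], "yaw": 0},
    {"linear": [0, 0, 0.3], "yaw": 0},
    {"linear": [0, 0, 0.3], "yaw": 0},
  ],
)

```text
t: 18.02
position: [466.8, 2.5, 67.6]
eef_rot: [[1.0, 0.0, 0.0], [0.0, -1.0, 0.0], [0.0, -0.0, -1.0]]
wrist_force: [-0.3, -0.3, -7.1]
opening: 0.274
gripper_force: 94.0
```

drive_tool(
  rows=[
    {"linear": [0, 0, 0.1], "yaw": 0},
    {"linear": [0, 0, 0.2], "yaw": 0},
    {"linear": [0, 0, 0.3], "yaw": 0},
    {"linear": [0, 0, 0.3], "yaw": 0},
  ],
)

```text
t: 18.35
position: [466.6, 2.6, 64.7]
eef_rot: [[1.0, 0.001, 0.0], [0.001, -1.0, 0.0], [0.0, -0.0, -1.0]]
wrist_force: [-0.3, 0.4, -6.4]
opening: 0.267
gripper_force: 93.4
```

```bash
python3 lay.py
```

```text
18.35 [466.6   2.6  64.7] [-0.3  0.4 -6.4] 0.26659105666744737
slope [1.27000e-01 1.82893e+02] [216, 217, 219, 219, 220]
80 [[251.8, 224.5], [292.9, 223.7], [252.0, 234.2]]
84 [[251.6, 221.7], [293.2, 222.9], [251.3, 231.4]]
87 [[251.6, 219.6], [293.5, 222.3], [250.9, 229.3]]
90 [[251.8, 217.5], [293.9, 221.8], [250.7, 227.3]]
wrist col: [188, 189, 189, 189, 190, 190, 191, 191, 191, 246, 246, 246, 63, 246, 68, 70, 228, 246, 74, 245, 91, 78, 78, 246, 242, 85, 246, 82, 82, 246, 122, 232, 246, 246, 193, 192, 192, 191, 191, 191, 190, 189, 188, 188, 188, 154]
```

drive_tool(
  rows=[
    {"linear": [0, 0, 0.1], "yaw": 0},
    {"linear": [0, 0, 0.1], "yaw": 0},
    {"linear": [0, 0, 0.1], "yaw": 0},
  ],
)

```text
t: 18.7
position: [466.6, 2.5, 63.8]
eef_rot: [[1.0, 0.0, 0.0], [0.0, -1.0, 0.0], [0.0, -0.0, -1.0]]
wrist_force: [-0.1, 1.0, -7.4]
opening: 0.269
gripper_force: 93.2
```

```bash
python3 lay.py | head -2
```

```text
18.7 [466.6   2.5  63.8] [-0.1  1.  -7.4] 0.2687552949900574
slope [1.37000e-01 1.80621e+02] [216, 217, 219, 219, 220]
```

drive_tool(
  rows=[
    {"linear": [0, 0, 0.1], "yaw": 0},
    {"linear": [0, 0, 0.1], "yaw": 0},
    {"linear": [0, 0, 0.1], "yaw": 0},
  ],
)

```text
t: 19.05
position: [466.5, 2.5, 62.8]
eef_rot: [[1.0, 0.0, -0.0], [0.0, -1.0, 0.0], [-0.0, -0.0, -1.0]]
wrist_force: [-0.8, 0.5, -6.0]
opening: 0.27
gripper_force: 93.0
```

```bash
python3 lay.py | head -2;  python3 - <<'E'
from h import *
c=cam("side"); g=c["bgr"].min(2).astype(int)
# rows from bottle down to V's : columns across rear V and front V
for x in (258,260,262,264,288,290,292,294,296): print(x,g[212:250:2,x].tolist())
# subpixel outline slope
def sub(x):
    col=g[200:236,x]; i=int(np.argmax(col>140)); return 200+i-1+(140-col[i-1])/(col[i]-col[i-1])
xs=[*range(259,272),*range(295,302)]; y=[sub(x) for x in xs]; print(np.polyfit(xs,y,1), np.round(y,1).tolist())
E
```

```text
19.05 [466.5   2.5  62.8] [-0.8  0.5 -6. ] 0.26987789592871303
slope [1.41000e-01 1.79417e+02] [216, 217, 219, 219, 221]
258 [75, 79, 182, 216, 227, 227, 223, 206, 186, 156, 126, 87, 187, 199, 67, 47, 40, 22, 17]
260 [80, 78, 172, 211, 226, 227, 224, 210, 187, 159, 132, 98, 57, 31, 53, 65, 48, 37, 24]
262 [79, 79, 161, 208, 223, 228, 225, 214, 195, 165, 137, 103, 47, 25, 25, 16, 36, 58, 120]
264 [81, 81, 122, 204, 222, 227, 226, 213, 195, 177, 142, 108, 79, 125, 133, 167, 236, 207, 247]
288 [74, 83, 78, 74, 229, 255, 255, 255, 253, 231, 218, 164, 136, 95, 183, 192, 187, 255, 253]
290 [78, 82, 81, 77, 227, 208, 218, 225, 230, 219, 200, 175, 150, 113, 179, 191, 191, 187, 255]
292 [79, 82, 83, 77, 122, 202, 218, 227, 230, 221, 203, 182, 156, 121, 132, 167, 87, 66, 50]
294 [78, 80, 78, 75, 88, 192, 217, 226, 230, 225, 211, 184, 157, 126, 69, 16, 59, 49, 48]
296 [76, 78, 79, 83, 76, 191, 217, 225, 229, 226, 210, 191, 167, 136, 89, 21, 45, 51, 64]
[1.58962323e-01 1.74171625e+02] [215.5, 215.7, 215.7, 215.8, 215.9, 216.3, 216.4, 216.5, 216.6, 216.7, 216.8, 217.0, 217.0, 220.7, 220.8, 220.8, 221.0, 221.4, 222.4, 223.6]
```

drive_tool(
  rows=[
    {"linear": [0.5, 0, 0], "yaw": 0},
    {"linear": [1, 0, 0], "yaw": 0},
    {"linear": [1.5, 0, 0], "yaw": 0},
    {"linear": [1.8, 0, 0], "yaw": 0},
    {"linear": [1.8, 0, -0.4], "yaw": 0},
  ],
)

```text
t: 19.62
position: [468.9, 1.2, 64.0]
eef_rot: [[0.999, 0.002, -0.032], [0.001, -1.0, -0.003], [-0.032, 0.003, -0.999]]
wrist_force: [-15.5, 0.1, -6.2]
opening: 0.275
gripper_force: 92.3
```

drive_tool(
  rows=[
    {"linear": [0, 0, -0.5], "yaw": 0},
    {"linear": [0, 0, -1], "yaw": 0},
    {"linear": [0, 0, -1.5], "yaw": 0},
    {"linear": [0, 0, -2], "yaw": 0},
    {"linear": [0, 0, -2.4], "yaw": 0},
  ],
)

```text
t: 20.03
position: [470.9, -0.6, 88.4]
eef_rot: [[1.0, -0.005, -0.027], [-0.005, -1.0, -0.004], [-0.027, 0.004, -1.0]]
wrist_force: [-12.7, -3.2, -8.3]
opening: 0.268
gripper_force: 88.8
```

```bash
python3 lay.py | head -2
```

```text
20.0333 [470.9  -0.6  88.4] [-12.7  -3.2  -8.3] 0.267999973828163
slope [-3.30000e-02  2.25475e+02] [217, 217, 217, 216, 216]
```

drive_tool(
  rows=[
    {"linear": [-0.6, 0, 0], "yaw": 0},
    {"linear": [-1.2, 0, 0], "yaw": 0},
    {"linear": [-1.8, 0, 0], "yaw": 0},
    {"linear": [-1.8, 0, 0.4], "yaw": 0},
    {"linear": [-1.8, 0, 0.4], "yaw": 0},
  ],
)

```text
t: 20.55
position: [467.3, 2.8, 86.6]
eef_rot: [[1.0, 0.001, 0.001], [0.001, -1.0, 0.0], [0.001, -0.0, -1.0]]
wrist_force: [-0.0, 0.4, -8.0]
opening: 0.27
gripper_force: 89.6
```

```bash
python3 lay.py | head -2
```

```text
20.55 [467.3   2.8  86.6] [-0.   0.4 -8. ] 0.26996546569380586
slope [-2.0000e-03  2.1742e+02] [217, 217, 217, 218, 217]
```

drive_tool(
  rows=[
    {"linear": [-0.2, 0, 0.4], "yaw": 0},
    {"linear": [-0.2, 0, 0.8], "yaw": 0},
    {"linear": [-0.2, 0, 1.2], "yaw": 0},
    {"linear": [-0.2, 0, 1.6], "yaw": 0},
    {"linear": [-0.2, 0, 1.6], "yaw": 0},
  ],
)

```text
t: 21.07
position: [464.7, 2.2, 70.1]
eef_rot: [[1.0, -0.001, -0.0], [-0.001, -1.0, -0.0], [-0.0, 0.0, -1.0]]
wrist_force: [0.4, -0.9, -6.0]
opening: 0.268
gripper_force: 89.5
```

```bash
python3 lay.py | head -2
```

```text
21.0667 [464.7   2.2  70.1] [ 0.4 -0.9 -6. ] 0.2682323644326458
slope [3.10000e-02 2.12944e+02] [220, 221, 222, 221, 221]
```

drive_tool(
  rows=[
    {"linear": [0, 0, 0.2], "yaw": 0},
    {"linear": [0, 0, 0.4], "yaw": 0},
    {"linear": [0, 0, 0.4], "yaw": 0},
  ],
)

```text
t: 21.42
position: [464.5, 2.2, 66.6]
eef_rot: [[1.0, -0.0, 0.0], [-0.0, -1.0, -0.0], [0.0, 0.0, -1.0]]
wrist_force: [-0.2, -1.4, -5.0]
opening: 0.266
gripper_force: 87.9
```

```bash
python3 lay.py | head -2
```

```text
21.4167 [464.5   2.2  66.6] [-0.2 -1.4 -5. ] 0.2657896527660306
slope [3.20000e-02 2.12489e+02] [220, 221, 224, 222, 222]
```

drive_tool(
  rows=[
    {"linear": [0, 0, 0.2], "yaw": 0},
    {"linear": [0, 0, 0.3], "yaw": 0},
    {"linear": [0, 0, 0.3], "yaw": 0},
  ],
)

```text
t: 21.77
position: [464.3, 2.3, 63.6]
eef_rot: [[1.0, -0.0, -0.0], [-0.0, -1.0, -0.0], [-0.0, 0.0, -1.0]]
wrist_force: [-0.8, -1.6, -5.5]
opening: 0.269
gripper_force: 86.2
```

```bash
python3 lay.py | head -2
```

```text
21.7667 [464.3   2.3  63.6] [-0.8 -1.6 -5.5] 0.26858930060517167
slope [3.2000e-02 2.1258e+02] [220, 221, 227, 222, 222]
```

```bash
cat > sl.py <<'E'
from h import *
s=sensors.observe(); c=cam("side"); g=c["bgr"].min(2).astype(int)
def sub(x):
    col=g[200:240,x]; i=int(np.argmax(col>140)); return 200+i-1+(140-col[i-1])/(col[i]-col[i-1])
xs=[*range(259,272),*range(293,298)]; y=[sub(x) for x in xs]
print(s["position"].round(1),"fz",s["wrist_force"].round(1),s["gripper_force"],s["opening"],"slope",np.polyfit(xs,y,1)[0].round(3),np.polyfit(xs[:13],y[:13],1)[0].round(3),np.round([y[1],y[12],y[14]],1))
E
python3 sl.py
python3 - <<'E'
from h import *
c=cam("side")
# predicted level silhouette for seated bottle: axis z=55,y=1
o,_=ray(c,(275,225)); P=np.array([536,1.,55]); d=np.array([1.,0,0]); v=(P-o)/np.linalg.norm(P-o); n=np.cross(d,v); n*=np.sign(n[2])*25/np.linalg.norm(n)
q=proj(c,[P+n+d*65,P+n-d*35]); print(q,(q[0]-q[1])[1]/(q[0]-q[1])[0])
E
```

```text
[464.4   2.3  63.7] fz [-1.3 -1.2 -4.2] 86.27019445644692 0.27437423878127726 slope 0.049 0.058 [220.1 220.7 221.8]
[[257.19764658 218.88513978]
 [296.1174685  222.85367972]] 0.10196706328701846
```

drive_tool(
  rows=[
    {"linear": [0, 0, 0.1], "yaw": 0},
    {"linear": [0, 0, 0.2], "yaw": 0},
    {"linear": [0, 0, 0.2], "yaw": 0},
  ],
)

```text
t: 22.22
position: [464.3, 2.4, 61.6]
eef_rot: [[1.0, 0.0, -0.0], [0.0, -1.0, -0.0], [-0.0, 0.0, -1.0]]
wrist_force: [-0.8, -1.8, -4.2]
opening: 0.27
gripper_force: 86.1
```

```bash
python3 sl.py
```

```text
[464.3   2.4  61.6] fz [-0.8 -1.8 -4.2] 86.12796211789828 0.2696883189193339 slope 0.066 0.061 [220.2 220.7 222.3]
```

drive_tool(
  rows=[
    {"linear": [0, 0, 0.1], "yaw": 0},
    {"linear": [0, 0, 0.2], "yaw": 0},
    {"linear": [0, 0, 0.2], "yaw": 0},
  ],
)

```text
t: 22.52
position: [464.4, 2.4, 59.6]
eef_rot: [[1.0, -0.0, -0.0], [-0.0, -1.0, -0.0], [-0.0, 0.0, -1.0]]
wrist_force: [-1.5, -2.2, -4.0]
opening: 0.271
gripper_force: 86.1
```

```bash
python3 sl.py
```

```text
[464.4   2.4  59.6] fz [-1.5 -2.2 -4. ] 86.07449355942663 0.27130042682620026 slope 0.074 0.066 [220.2 220.8 222.7]
```

drive_tool(
  rows=[
    {"linear": [0, 0, 0.1], "yaw": 0},
    {"linear": [0, 0, 0.1], "yaw": 0},
    {"linear": [0, 0, 0.1], "yaw": 0},
  ],
)

```text
t: 22.82
position: [464.4, 2.4, 58.7]
eef_rot: [[1.0, 0.0, -0.0], [0.0, -1.0, -0.0], [-0.0, 0.0, -1.0]]
wrist_force: [-1.5, -3.1, -3.9]
opening: 0.269
gripper_force: 86.0
```

```bash
python3 sl.py
```

```text
[464.4   2.4  58.7] fz [-1.5 -3.1 -3.9] 85.99208758736495 0.2691951470049713 slope 0.077 0.071 [220.1 220.8 222.7]
```

drive_tool(
  rows=[
    {"linear": [0, 0.1, 0.1], "yaw": 0},
    {"linear": [0, 0.15, 0.2], "yaw": 0},
    {"linear": [0, 0.15, 0.2], "yaw": 0},
  ],
)

```text
t: 23.12
position: [465.2, 1.1, 56.7]
eef_rot: [[1.0, 0.001, 0.001], [0.001, -1.0, 0.0], [0.001, -0.0, -1.0]]
wrist_force: [-0.5, -1.8, -4.3]
opening: 0.273
gripper_force: 86.1
```

```bash
python3 sl.py
```

```text
[465.2   1.1  56.7] fz [-0.5 -1.8 -4.3] 86.08524784329347 0.27311035937735223 slope 0.084 0.08 [219.9 220.8 222.8]
```

drive_tool(
  rows=[
    {"linear": [0, 0, 0.1], "yaw": 0},
    {"linear": [0, 0, 0.15], "yaw": 0},
    {"linear": [0, 0, 0.15], "yaw": 0},
  ],
)

```text
t: 23.42
position: [465.1, 0.9, 55.4]
eef_rot: [[1.0, 0.0, 0.001], [0.0, -1.0, -0.0], [0.001, 0.0, -1.0]]
wrist_force: [-1.4, -2.3, -2.0]
opening: 0.271
gripper_force: 86.5
```

```bash
python3 sl.py
```

```text
[465.1   0.9  55.4] fz [-1.4 -2.3 -2. ] 86.5454958868213 0.27080260224533226 slope 0.091 0.087 [219.9 221.  223. ]
```

drive_tool(
  rows=[
    {"linear": [0, 0, 0.1], "yaw": 0},
    {"linear": [0, 0, 0.1], "yaw": 0},
    {"linear": [0, 0, 0.1], "yaw": 0},
  ],
)

```text
t: 23.72
position: [465.2, 0.4, 54.6]
eef_rot: [[1.0, -0.001, 0.001], [-0.001, -1.0, -0.0], [0.001, 0.0, -1.0]]
wrist_force: [0.1, -4.9, 3.3]
opening: 0.274
gripper_force: 88.6
```

```bash
python3 sl.py
```

```text
[4.652e+02 4.000e-01 5.460e+01] fz [ 0.1 -4.9  3.3] 88.63188498246018 0.27423731186457695 slope 0.093 0.088 [219.9 221.  223. ]
```

drive_tool(
  rows=[
    {"linear": [0, 0, 0], "yaw": 0},
    {"linear": [0, 0, 0], "yaw": 0},
    {"linear": [0, 0, 0], "yaw": 0},
  ],
  hand=-0.42,
)

```text
t: 24.02
position: [464.4, 2.3, 54.3]
eef_rot: [[1.0, 0.003, -0.0], [0.003, -1.0, 0.001], [-0.0, -0.001, -1.0]]
wrist_force: [-0.2, 1.5, 2.1]
opening: 0.291
gripper_force: 45.7
```

```bash
python3 sl.py
```

```text
[464.4   2.3  54.3] fz [-0.2  1.5  2.1] 45.65396189689636 0.2914833272281641 slope 0.141 0.143 [218.2 219.7 222.8]
```

drive_tool(
  rows=[
    {"linear": [0, 0, 0], "yaw": 0},
    {"linear": [0, 0, 0], "yaw": 0},
  ],
  hand=-0.4,
)

```text
t: 24.23
position: [464.4, 2.2, 54.2]
eef_rot: [[1.0, 0.002, -0.0], [0.002, -1.0, 0.001], [-0.0, -0.001, -1.0]]
wrist_force: [-0.4, 3.9, 1.1]
opening: 0.303
gripper_force: 31.0
```

```bash
python3 sl.py
```

```text
[464.4   2.2  54.2] fz [-0.4  3.9  1.1] 31.024248898029327 0.30269732536241684 slope 0.141 0.148 [218.2 219.7 222.8]
```

drive_tool(
  rows=[
    {"linear": [0, 0, 0], "yaw": 0},
    {"linear": [0, 0, 0], "yaw": 0},
  ],
  hand=-0.38,
)

```text
t: 24.45
position: [464.3, 1.8, 54.2]
eef_rot: [[1.0, 0.001, -0.001], [0.001, -1.0, 0.001], [-0.001, -0.001, -1.0]]
wrist_force: [-0.9, 4.9, 1.0]
opening: 0.309
gripper_force: 17.4
```

```bash
python3 sl.py
```

```text
[464.3   1.8  54.2] fz [-0.9  4.9  1. ] 17.399168014526367 0.30856600142041263 slope 0.134 0.13 [218.5 219.8 222.8]
```

drive_tool(
  rows=[
    {"linear": [0, 0, 0], "yaw": 0},
    {"linear": [0, 0, 0], "yaw": 0},
  ],
  hand=-0.36,
)

```text
t: 24.67
position: [464.1, 1.2, 54.1]
eef_rot: [[1.0, 0.0, -0.001], [0.0, -1.0, 0.0], [-0.001, -0.0, -1.0]]
wrist_force: [-1.1, 4.3, -1.5]
opening: 0.32
gripper_force: 6.0
```

```bash
python3 sl.py
```

```text
[464.1   1.2  54.1] fz [-1.1  4.3 -1.5] 5.98249901086092 0.3203944425495455 slope 0.118 0.12 [218.9 220.3 222.9]
```

drive_tool(
  rows=[
    {"linear": [0, 0, 0], "yaw": 0},
    {"linear": [0, 0, 0], "yaw": 0},
  ],
  hand=-0.34,
)

```text
t: 24.88
position: [464.4, 0.6, 54.1]
eef_rot: [[1.0, -0.001, -0.0], [-0.001, -1.0, -0.0], [-0.0, 0.0, -1.0]]
wrist_force: [-0.3, 3.1, -3.9]
opening: 0.336
gripper_force: 1.5
```

drive_tool(
  rows=[
    {"linear": [0, 0, 0], "yaw": 0},
    {"linear": [0, 0, 0], "yaw": 0},
    {"linear": [0, 0, 0], "yaw": 0},
  ],
  hand=-0.3,
)

```text
t: 25.13
position: [464.4, 0.2, 54.1]
eef_rot: [[1.0, -0.001, -0.0], [-0.001, -1.0, -0.001], [-0.0, 0.001, -1.0]]
wrist_force: [-0.3, 1.2, -4.9]
opening: 0.35
gripper_force: 0.3
```

```bash
python3 sl.py
```

```text
[4.644e+02 2.000e-01 5.410e+01] fz [-0.3  1.2 -4.9] 0.3473438322544098 0.34977809271519117 slope 0.091 0.088 [219.7 220.7 222.8]
```

drive_tool(
  rows=[
    {"linear": [0, 0, 0], "yaw": 0},
    {"linear": [0, 0, 0], "yaw": 0},
    {"linear": [0, 0, 0], "yaw": 0},
    {"linear": [0, 0, 0], "yaw": 0},
    {"linear": [0, 0, 0], "yaw": 0},
  ],
  hand=1,
)

```text
t: 25.6
position: [464.6, 0.8, 54.3]
eef_rot: [[1.0, 0.0, 0.0], [0.0, -1.0, -0.0], [0.0, 0.0, -1.0]]
wrist_force: [0.3, 0.7, -5.5]
opening: 0.998
gripper_force: 0.0
```

```bash
python3 sl.py; python3 - <<'E'
from h import *
c=cam("top"); g=c["bgr"].min(2).astype(int); print(g[184:225,276].tolist()); print(g[200,255:300].tolist())
cv2.imwrite("pics/t7.png",c["bgr"])
for x in(600,606,611): print(x,proj(c,[[x,1,80],[x-47,1,80],[x-70,1,80],[x-93,1,80]])[:,1].round(1))
w=cam("wrist"); cv2.imwrite("pics/w7.png",w["bgr"])
gw=w["bgr"].min(2).astype(int); print("w",gw[0:200:2,278].tolist())
for x in(600,606,611): print(x,proj(w,[[x,1,80],[x-47,1,80],[x-70,1,80],[x-93,1,80]]).round(1).tolist())
E
```

```text
[464.6   0.8  54.3] fz [ 0.3  0.7 -5.5] 0.0 0.9976692760708618 slope 0.093 0.087 [219.8 220.7 223. ]
[76, 73, 74, 73, 61, 125, 255, 255, 235, 118, 101, 147, 215, 226, 224, 222, 223, 222, 223, 222, 223, 224, 223, 223, 224, 223, 223, 224, 223, 223, 222, 221, 221, 247, 255, 255, 185, 228, 150, 168, 255]
[157, 255, 255, 255, 253, 254, 255, 255, 255, 192, 144, 162, 175, 188, 195, 201, 207, 214, 217, 220, 222, 223, 219, 210, 199, 192, 182, 171, 163, 146, 123, 104, 186, 218, 218, 222, 228, 230, 233, 242, 135, 52, 40, 50, 47]
600 [199.4 221.5 232.4 243.3]
606 [196.6 218.6 229.5 240.5]
611 [194.2 216.3 227.2 238.1]
w [183, 183, 185, 186, 184, 182, 185, 186, 184, 185, 186, 187, 187, 186, 185, 186, 185, 184, 189, 188, 187, 242, 246, 246, 245, 245, 246, 246, 233, 58, 61, 88, 246, 246, 233, 62, 66, 67, 64, 67, 129, 246, 246, 246, 246, 72, 71, 96, 245, 246, 227, 70, 73, 71, 74, 72, 72, 177, 245, 245, 246, 227, 74, 76, 222, 245, 245, 76, 76, 78, 75, 78, 231, 245, 246, 245, 100, 75, 135, 245, 245, 245, 245, 245, 244, 191, 191, 190, 189, 187, 187, 186, 190, 187, 188, 188, 186, 185, 187, 187]
600 [[279.4, -98.8], [279.0, 61.8], [278.8, 127.1], [278.7, 185.6]]
606 [[279.5, -122.4], [279.0, 43.4], [278.9, 110.8], [278.7, 170.9]]
611 [[279.5, -142.8], [279.1, 27.7], [278.9, 96.8], [278.7, 158.4]]
```

drive_tool(
  rows=[
    {"linear": [0, 0, -2], "yaw": 0},
    {"linear": [0, 0, -6], "yaw": 0},
    {"linear": [0, 0, -10], "yaw": 0},
    {"linear": [0, 0, -14], "yaw": 0},
    {"linear": [0, 0, -18.2], "yaw": 0},
  ],
)

```text
t: 26.17
position: [463.5, 0.9, 237.6]
eef_rot: [[1.0, 0.0, -0.001], [0.0, -1.0, -0.0], [-0.001, 0.0, -1.0]]
wrist_force: [1.5, -0.4, -5.8]
opening: 1.0
gripper_force: 0.0
```

drive_tool(
  rows=[
    {"linear": [1, 4, 0], "yaw": 0},
    {"linear": [2, 8, 0], "yaw": 0},
    {"linear": [2.3, 12, 0], "yaw": 0},
    {"linear": [2.3, 16, 0], "yaw": 0},
    {"linear": [2.3, 19, 0], "yaw": 0},
  ],
)

```text
t: 26.58
position: [487.1, -192.8, 236.2]
eef_rot: [[1.0, -0.002, 0.001], [-0.002, -1.0, -0.002], [0.001, 0.002, -1.0]]
wrist_force: [-0.2, 0.3, -5.7]
opening: 0.996
gripper_force: 0.0
```

drive_tool(
  rows=[
    {"linear": [0, 3, 0], "yaw": 0},
    {"linear": [0, 5.5, 0], "yaw": 0},
    {"linear": [0, 6.5, 0], "yaw": 0},
    {"linear": [0, 6.5, 0], "yaw": 0},
    {"linear": [0, 6.5, 0], "yaw": 0},
  ],
)

```text
t: 27.0
position: [487.3, -253.0, 235.7]
eef_rot: [[1.0, 0.0, -0.001], [0.0, -1.0, 0.001], [-0.001, -0.001, -1.0]]
wrist_force: [-0.2, 1.5, -5.4]
opening: 1.003
gripper_force: 0.0
```

drive_tool(
  rows=[
    {"linear": [0, 0, 0], "yaw": 0},
    {"linear": [0, 0, 0], "yaw": 0},
    {"linear": [0, 0, 0], "yaw": 0},
    {"linear": [0, 0, 0], "yaw": 0},
    {"linear": [0, 0, 0], "yaw": 0},
  ],
)

```text
t: 27.42
position: [487.8, -253.2, 236.0]
eef_rot: [[1.0, 0.002, 0.0], [0.002, -1.0, 0.0], [0.0, -0.0, -1.0]]
wrist_force: [0.0, 1.1, -5.4]
opening: 0.996
gripper_force: 0.0
```

```bash
python3 - <<'E'
from h import *
np.set_printoptions(precision=1,suppress=True)
s=sensors.observe(); print(s["t"],s["position"],s["wrist_force"])
c=cam("wrist"); cv2.imwrite("pics/w8.png",c["bgr"]); g=c["bgr"].min(2)
print("pred button",proj(c,[[559,-254.5,137]]), "pad corners pred",proj(c,[[619.6,-214.7,8],[605.4,-312.2,8],[488.8,-296.3,8],[500.9,-198.1,8]]).tolist())
u0,v0=proj(c,[[559,-254.5,137]])[0].astype(int); x0,y0=u0-45,max(0,v0-45)
w=(g[y0:y0+90,x0:x0+90]>130).astype(np.uint8)*255
cs,h=cv2.findContours(w,cv2.RETR_CCOMP,cv2.CHAIN_APPROX_NONE)
for k,cc in enumerate(cs):
  if len(cc)>20:
    e=cv2.fitEllipse(cc); u=np.array(e[0])+[x0,y0]; print(h[0][k],len(cc),u,e[1],onz(c,u,137))
# pad mask polygon
for lo in (100,140,180):
  m=(g>lo).astype(np.uint8)*255; m[250:]=0; m=cv2.morphologyEx(m,cv2.MORPH_CLOSE,np.ones((25,25)))
  cs,_=cv2.findContours(m,cv2.RETR_EXTERNAL,cv2.CHAIN_APPROX_SIMPLE)
  for cc in cs:
    if cv2.contourArea(cc)>4000: ap=cv2.approxPolyDP(cc,6,True)[:,0]; print(lo,cv2.contourArea(cc),ap.tolist(),[onz(c,p,8)[:2].round(1).tolist() for p in ap])
E
```

```text
27.4167 [ 487.8 -253.2  236. ] [ 0.   1.1 -5.4]
pred button [[279.1 116.7]] pad corners pred [[243.78584142700672, 63.92192945378673], [327.34233756133216, 77.27596839018733], [310.44148170382704, 175.66455286266327], [233.34053350420496, 166.1278961251015]]
[ 1 -1 -1 -1] 74 [274.9 118.4] (25.203155517578125, 26.670246124267578) [ 557.7 -251.1  137. ]
[-1  0  2 -1] 329 [276.3 115.8] (92.6265869140625, 104.73062896728516) [ 559.7 -252.2  137. ]
[ 5  3 -1  1] 54 [298.4 127.7] (2.836613655090332, 31.701385498046875) [ 550.6 -269.9  137. ]
[ 7  5 -1  1] 97 [275.2 119.3] (33.944862365722656, 35.212188720703125) [ 557.  -251.4  137. ]
100 46291.0 [[0, 49], [0, 174], [17, 176], [42, 201], [81, 201], [82, 215], [106, 223], [113, 249], [284, 249], [270, 243], [264, 179], [305, 182], [327, 176], [328, 164], [344, 163], [353, 93], [296, 61], [233, 67], [229, 89], [216, 90], [218, 115], [209, 125], [193, 125], [192, 139], [151, 139], [143, 107], [129, 106], [129, 90], [99, 88], [95, 60]] [[634.9, 63.8], [490.4, 100.5], [487.9, 79.4], [454.7, 54.5], [454.8, 3.4], [435.5, 5.5], [424.3, -24.7], [38
[... 502 characters left out ...]
8.4]]
140 12903.5 [[0, 49], [0, 156], [13, 157], [22, 187], [52, 201], [59, 187], [112, 186], [92, 60], [38, 70], [31, 49]] [[634.9, 63.8], [513.3, 94.7], [512.0, 78.6], [473.5, 76.3], [454.8, 41.4], [473.5, 28.5], [474.9, -40.3], [623.5, -39.5], [612.8, 25.2], [634.9, 28.3]]
180 7659.0 [[242, 67], [232, 165], [306, 175], [323, 79]] [[616.3, -212.5], [502.3, -196.5], [489.7, -290.6], [603.5, -307.2]]
180 12589.5 [[0, 49], [0, 155], [14, 157], [21, 185], [43, 201], [54, 199], [55, 186], [112, 186], [92, 61], [33, 71], [31, 49]] [[634.9, 63.8], [514.5, 94.4], [512.0, 77.4], [476.1, 77.0], [454.7, 53.2], [457.5, 38.2], [474.8, 33.4], [474.9, -40.3], [622.5, -39.4], [611.7, 31.2], [634.9, 28.3]]
```

```bash
python3 - <<'E'
from h import *
np.set_printoptions(precision=1,suppress=True)
c=cam("top"); g=c["bgr"].min(2)
cv2.imwrite("pics/t8.png",c["bgr"]); 
print(g[195:262:3,350:425:3].tolist() if 0 else "")
w=cam("wrist")["bgr"][0:290,100:480]; 
t=cv2.resize(c["bgr"][175:275,240:310],(280,400),interpolation=cv2.INTER_CUBIC)
W=np.zeros((400,680,3),np.uint8); W[:290,:380]=w; W[:,390:670]=t; cv2.imwrite("pics/m8.png",W)
E
```

```text
(no output)
```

View pics/m8.png

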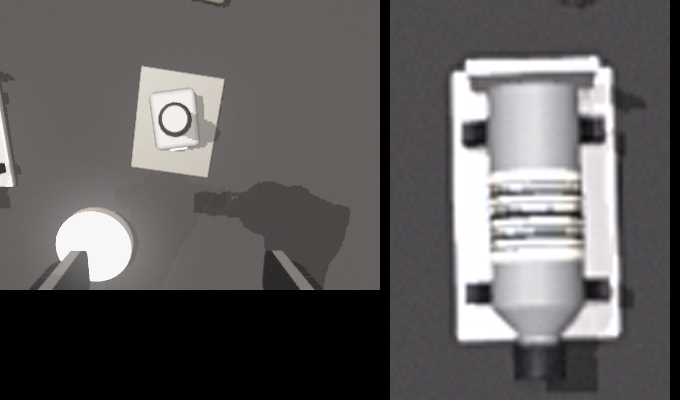

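drive_tool(
  rows=[
    {"linear": [3, -0.1, 0], "yaw": 0},
    {"linear": [6, -0.1, 0], "yaw": 0},
    {"linear": [7, -0.1, 0], "yaw": 0},
    {"linear": [7, -0.1, 0], "yaw": 0},
    {"linear": [7, -0.1, 3], "yaw": 0},
  ],
)

```text
t: 27.98
position: [561.6, -254.7, 210.6]
eef_rot: [[1.0, 0.001, 0.01], [0.001, -1.0, -0.004], [0.01, 0.004, -1.0]]
wrist_force: [1.7, 0.4, -3.8]
opening: 1.002
gripper_force: 0.0
```

drive_tool(
  rows=[
    {"linear": [0, 0, 3], "yaw": 0},
    {"linear": [0, 0, 6], "yaw": 0},
    {"linear": [0, 0, 9], "yaw": 0},
    {"linear": [0, 0, 11], "yaw": 0},
    {"linear": [0, 0, 11.9], "yaw": 0},
  ],
)

```text
t: 28.4
position: [553.6, -252.5, 83.9]
eef_rot: [[1.0, -0.001, -0.007], [-0.001, -1.0, 0.002], [-0.007, -0.002, -1.0]]
wrist_force: [-0.1, -0.0, -5.6]
opening: 1.005
gripper_force: 0.0
```

drive_tool(
  rows=[
    {"linear": [0, 0, 0], "yaw": 0},
    {"linear": [0, 0, 0], "yaw": 0},
    {"linear": [0, 0, 0], "yaw": 0},
  ],
)

```text
t: 28.65
position: [558.3, -253.7, 88.5]
eef_rot: [[1.0, -0.0, 0.002], [-0.0, -1.0, -0.001], [0.002, 0.001, -1.0]]
wrist_force: [-0.1, 1.1, -4.4]
opening: 1.002
gripper_force: 0.0
```

drive_tool(
  rows=[
    {"linear": [0, 0, 0], "yaw": 0},
    {"linear": [0, 0, 0], "yaw": 0},
    {"linear": [0, 0, 0], "yaw": 0},
    {"linear": [0, 0, 0], "yaw": 0},
    {"linear": [0, 0, 0], "yaw": 0},
  ],
  hand=-1,
  squeeze=60,
)

```text
t: 29.07
position: [557.8, -253.0, 87.4]
eef_rot: [[1.0, 0.0, 0.001], [0.0, -1.0, -0.0], [0.001, 0.0, -1.0]]
wrist_force: [0.6, -0.1, -2.5]
opening: 0.297
gripper_force: 9.0
```

drive_tool(
  rows=[
    {"linear": [0, 0, 0], "yaw": 0},
    {"linear": [0, 0, 0], "yaw": 0},
    {"linear": [0, 0, 0], "yaw": 0},
  ],
)

```text
t: 29.32
position: [557.8, -252.9, 87.5]
eef_rot: [[1.0, 0.0, 0.0], [0.0, -1.0, 0.0], [0.0, -0.0, -1.0]]
wrist_force: [-1.7, -0.3, 0.9]
opening: 0.288
gripper_force: 58.6
```

```bash
python3 - <<'E'
from h import *
s=sensors.observe(); print(s["t"],s["position"].round(1),s["wrist_force"].round(1),s["opening"])
g=cv2.imread("pics/w7.png").min(2).astype(int)
for r in (50,80,110,130,150,165): 
    row=g[r]; b=np.where(row[170:390]>150)[0]+170; print(r,b.min(),b.max(),row[200:350:6].tolist() if r in(50,) else "")
E
```

```text
29.3167 [ 557.8 -252.9   87.5] [-1.7 -0.3  0.9] 0.28842926973671235
50 195 348 [243, 243, 243, 218, 244, 245, 246, 245, 246, 246, 246, 246, 246, 245, 246, 246, 245, 241, 235, 232, 214, 176, 190, 194, 244]
80 198 347 
110 200 345 
130 202 344 
150 204 344 
165 205 343
```

drive_tool(
  rows=[
    {"linear": [0, 0, -1.5], "yaw": 0},
    {"linear": [0, 0, -4], "yaw": 0},
    {"linear": [0, 0, -7], "yaw": 0},
    {"linear": [0, 0, -10], "yaw": 0},
    {"linear": [0, 0, -13], "yaw": 0},
  ],
)

```text
t: 29.73
position: [556.6, -252.8, 217.1]
eef_rot: [[1.0, 0.0, -0.002], [0.0, -1.0, 0.001], [-0.002, -0.001, -1.0]]
wrist_force: [-0.2, -0.9, -7.0]
opening: 0.287
gripper_force: 59.0
```

drive_tool(
  rows=[
    {"linear": [0, -1, -1], "yaw": 0},
    {"linear": [-0.4, -3, -1.7], "yaw": 0},
    {"linear": [-0.8, -6, -1.7], "yaw": 0},
    {"linear": [-1.2, -9, -1.7], "yaw": 0},
    {"linear": [-1.6, -12, -1.7], "yaw": 0},
  ],
)

```text
t: 30.15
position: [540.2, -131.0, 232.5]
eef_rot: [[1.0, -0.0, -0.002], [-0.0, -1.0, 0.001], [-0.002, -0.001, -1.0]]
wrist_force: [-0.5, 0.8, -6.9]
opening: 0.285
gripper_force: 59.0
```

drive_tool(
  rows=[
    {"linear": [-0.2, -3, 0], "yaw": 0},
    {"linear": [-0.4, -6, 0], "yaw": 0},
    {"linear": [-0.5, -9, 0], "yaw": 0},
    {"linear": [-0.5, -11, 0], "yaw": 0},
    {"linear": [-0.5, -12.5, 0], "yaw": 0},
  ],
)

```text
t: 30.57
position: [534.9, -4.1, 232.3]
eef_rot: [[1.0, 0.004, -0.003], [0.004, -1.0, 0.001], [-0.003, -0.001, -1.0]]
wrist_force: [0.3, 0.6, -7.0]
opening: 0.288
gripper_force: 59.0
```

drive_tool(
  rows=[
    {"linear": [0, -0.6, 0], "yaw": 0},
    {"linear": [0, -1.1, 0], "yaw": 0},
    {"linear": [0, -1.1, 0], "yaw": 0},
    {"linear": [0, -1.1, 0], "yaw": 0},
    {"linear": [0, -1.1, 0], "yaw": 0},
  ],
)

```text
t: 30.98
position: [536.4, 1.4, 233.7]
eef_rot: [[1.0, -0.002, -0.0], [-0.002, -1.0, -0.001], [-0.0, 0.001, -1.0]]
wrist_force: [0.2, 0.0, -6.6]
opening: 0.293
gripper_force: 59.0
```

drive_tool(
  rows=[
    {"linear": [0, 0, 0], "yaw": 0},
    {"linear": [0, 0, 0], "yaw": 0},
    {"linear": [0, 0, 0], "yaw": 0},
    {"linear": [0, 0, 0], "yaw": 0},
    {"linear": [0, 0, 0], "yaw": 0},
  ],
)

```text
t: 31.4
position: [536.6, 2.8, 234.0]
eef_rot: [[1.0, -0.0, 0.0], [-0.0, -1.0, -0.0], [0.0, 0.0, -1.0]]
wrist_force: [0.6, 0.3, -6.0]
opening: 0.288
gripper_force: 59.0
```

```bash
python3 - <<'E'
from h import *
np.set_printoptions(precision=1,suppress=True)
s=sensors.observe(); print(s["t"],s["position"],s["eef_rot"][:,2],s["opening"],s["gripper_force"])
T=cam("top"); S=cam("side"); cv2.imwrite("pics/t9.png",T["bgr"]); cv2.imwrite("pics/s9.png",S["bgr"])
p=s["position"]; b=p+[0,0,-79.5]  # window
print("side: window corners pred", proj(S,[b,b+[0,0,42],b+[0,0,126]]).tolist())
g=S["bgr"].min(2).astype(int)
u=proj(S,[b+[0,25,21]])[0].astype(int); print(u, g[u[1],u[0]-30:u[0]+30:2].tolist()); print("col",[ (r,int(g[r,u[0]])) for r in range(u[1]-24,u[1]+40,2)])
w=cam("wrist");cv2.imwrite("pics/w9.png",w["bgr"]); gw=w["bgr"].min(2).astype(int); print("wrist head",[int(np.median(gw[r,255:300])) for r in range(60,260,5)])
E
```

```text
31.4 [536.6   2.8 234. ] [ 0. -0. -1.] 0.2880229378118191 59.02862370014191
side: window corners pred [[281.2650332684889, 203.50607579764443], [281.34335158248587, 190.61819773004956], [281.5119445943924, 162.87492710005625]]
[279 204] [83, 79, 77, 81, 81, 79, 80, 80, 80, 79, 122, 124, 121, 121, 122, 118, 119, 118, 124, 119, 118, 121, 100, 79, 54, 49, 55, 56, 51, 53]
col [(180, 40), (182, 26), (184, 58), (186, 29), (188, 29), (190, 20), (192, 37), (194, 26), (196, 195), (198, 169), (200, 133), (202, 126), (204, 118), (206, 120), (208, 83), (210, 71), (212, 79), (214, 77), (216, 80), (218, 77), (220, 79), (222, 98), (224, 199), (226, 231), (228, 231), (230, 108), (232, 72), (234, 9), (236, 0), (238, 0), (240, 0), (242, 170)]
wrist head [100, 101, 99, 101, 102, 102, 103, 105, 105, 243, 247, 196, 220, 222, 222, 222, 221, 223, 222, 222, 222, 222, 247, 121, 133, 215, 232, 234, 225, 221, 93, 86, 61, 58, 54, 52, 50, 48, 47, 46]
```

drive_tool(
  rows=[
    {"linear": [0, 0, 0], "yaw": 0},
    {"linear": [0, 0, 0], "yaw": 0},
    {"linear": [0, 0, 0], "yaw": 0},
    {"linear": [0, 0, 0], "yaw": 0},
    {"linear": [0, 0, 0], "yaw": 0},
  ],
)

```text
t: 31.97
position: [536.5, 3.0, 234.0]
eef_rot: [[1.0, 0.0, 0.0], [0.0, -1.0, -0.0], [0.0, 0.0, -1.0]]
wrist_force: [-0.5, 0.3, -6.7]
opening: 0.294
gripper_force: 59.0
```

drive_tool(
  rows=[
    {"linear": [0, 0, 0], "yaw": 0},
    {"linear": [0, 0, 0], "yaw": 0},
    {"linear": [0, 0, 0], "yaw": 0},
    {"linear": [0, 0, 0], "yaw": 0},
    {"linear": [0, 0, 0], "yaw": 0},
  ],
)

```text
t: 32.38
position: [536.5, 3.0, 234.0]
eef_rot: [[1.0, 0.0, -0.0], [0.0, -1.0, 0.0], [-0.0, -0.0, -1.0]]
wrist_force: [1.0, 0.1, -5.5]
opening: 0.288
gripper_force: 59.0
```

drive_tool(
  rows=[
    {"linear": [0, 0, 0], "yaw": 0},
    {"linear": [0, 0, 0], "yaw": 0},
    {"linear": [0, 0, 0], "yaw": 0},
    {"linear": [0, 0, 0], "yaw": 0},
    {"linear": [0, 0, 0], "yaw": 0},
  ],
)

```text
t: 32.8
position: [536.5, 2.9, 234.0]
eef_rot: [[1.0, 0.0, -0.0], [0.0, -1.0, -0.0], [-0.0, 0.0, -1.0]]
wrist_force: [0.1, -0.6, -6.8]
opening: 0.288
gripper_force: 59.0
```

drive_tool(
  rows=[
    {"linear": [0, 0, 0], "yaw": 0},
    {"linear": [0, 0, 0], "yaw": 0},
    {"linear": [0, 0, 0], "yaw": 0},
    {"linear": [0, 0, 0], "yaw": 0},
    {"linear": [0, 0, 0], "yaw": 0},
  ],
)

```text
t: 33.22
position: [536.5, 3.0, 234.0]
eef_rot: [[1.0, 0.0, 0.0], [0.0, -1.0, 0.0], [0.0, -0.0, -1.0]]
wrist_force: [-0.3, -0.2, -7.3]
opening: 0.287
gripper_force: 59.0
```

drive_tool(
  rows=[
    {"linear": [0, 0, 0], "yaw": 0},
    {"linear": [0, 0, 0], "yaw": 0},
    {"linear": [0, 0, 0], "yaw": 0},
    {"linear": [0, 0, 0], "yaw": 0},
    {"linear": [0, 0, 0], "yaw": 0},
  ],
)

```text
t: 33.63
position: [536.5, 3.0, 233.9]
eef_rot: [[1.0, 0.0, -0.0], [0.0, -1.0, -0.0], [-0.0, 0.0, -1.0]]
wrist_force: [-0.4, -0.6, -6.8]
opening: 0.286
gripper_force: 59.0
```

```bash
python3 - <<'E'
from h import *
np.set_printoptions(precision=2,suppress=True)
s=sensors.observe(); print(s["t"],s["position"])
S=cam("side"); g=S["bgr"].min(2).astype(int)
# label in side view: columns along bottle upper part
print([ (x,int(g[224,x]),int(g[226,x])) for x in range(264,300)])
print(proj(S,[[537,3,55],[560,3,55],[514,3,55]]))
# scanner upright: grip dark column centre vs head centre
u=proj(S,[s["position"]+[0,0,-79.5+21]])[0]; print(u)
for r in (198,202,206): b=np.where(g[r,255:305]>105)[0]+255; print(r,b.min(),b.max())
E
```

```text
33.6333 [536.54   2.98 233.94]
[(264, 221, 229), (265, 222, 228), (266, 221, 230), (267, 219, 229), (268, 220, 228), (269, 219, 226), (270, 215, 234), (271, 244, 255), (272, 255, 255), (273, 255, 237), (274, 124, 158), (275, 125, 169), (276, 160, 229), (277, 248, 255), (278, 248, 194), (279, 204, 229), (280, 31, 0), (281, 106, 247), (282, 136, 255), (283, 179, 183), (284, 206, 227), (285, 21, 167), (286, 121, 241), (287, 136, 231), (288, 142, 255), (289, 205, 255), (290, 158, 229), (291, 100, 199), (292, 102, 198), (293, 108, 198), (294, 103, 199), (295, 104, 199), (296, 96, 196), (297, 101, 199), (298, 126, 196), (299, 158, 190)]
[[280.91 231.79]
 [271.95 230.85]
 [289.92 232.72]]
[281.3  197.22]
198 268 295
202 269 292
206 269 292
```

drive_tool(
  rows=[
    {"linear": [0.2, 1.5, 0], "yaw": 0},
    {"linear": [0.4, 4, 0], "yaw": 0},
    {"linear": [0.6, 7, 0], "yaw": 0},
    {"linear": [0.8, 10, 0], "yaw": 0},
    {"linear": [1, 13, 0], "yaw": 0},
  ],
)

```text
t: 34.1
position: [546.6, -128.1, 234.0]
eef_rot: [[1.0, 0.001, 0.0], [0.001, -1.0, 0.0], [0.0, -0.0, -1.0]]
wrist_force: [0.4, 0.4, -7.7]
opening: 0.29
gripper_force: 59.0
```

drive_tool(
  rows=[
    {"linear": [0.2, 3, 0], "yaw": 0},
    {"linear": [0.4, 6, 0], "yaw": 0},
    {"linear": [0.6, 9, 0], "yaw": 0},
    {"linear": [0.6, 11.5, 0], "yaw": 0},
    {"linear": [0.6, 12.7, 0], "yaw": 0},
  ],
)

```text
t: 34.52
position: [551.9, -259.0, 234.0]
eef_rot: [[1.0, -0.005, 0.0], [-0.005, -1.0, -0.003], [0.0, 0.003, -1.0]]
wrist_force: [-0.0, 0.6, -7.0]
opening: 0.287
gripper_force: 59.1
```

drive_tool(
  rows=[
    {"linear": [0, 0, 1], "yaw": 0},
    {"linear": [0, 0, 3.5], "yaw": 0},
    {"linear": [0, 0, 6], "yaw": 0},
    {"linear": [0, 0, 8.5], "yaw": 0},
    {"linear": [0, 0, 10.5], "yaw": 0},
  ],
)

```text
t: 34.93
position: [552.0, -250.3, 126.5]
eef_rot: [[1.0, 0.003, -0.002], [0.003, -1.0, 0.003], [-0.002, -0.003, -1.0]]
wrist_force: [-0.2, -0.6, -6.5]
opening: 0.288
gripper_force: 59.1
```

drive_tool(
  rows=[
    {"linear": [0, 0, 1.2], "yaw": 0},
    {"linear": [0, 0, 2.2], "yaw": 0},
    {"linear": [0, 0, 3], "yaw": 0},
    {"linear": [0, 0, 3.4], "yaw": 0},
    {"linear": [0, 0, 3.6], "yaw": 0},
  ],
)

```text
t: 35.35
position: [552.9, -253.7, 92.9]
eef_rot: [[1.0, 0.001, 0.0], [0.001, -1.0, 0.0], [0.0, -0.0, -1.0]]
wrist_force: [-0.9, -0.0, -7.5]
opening: 0.29
gripper_force: 59.1
```

drive_tool(
  rows=[
    {"linear": [0, 0, 0], "yaw": 0},
    {"linear": [0, 0, 0], "yaw": 0},
    {"linear": [0, 0, 0], "yaw": 0},
    {"linear": [0, 0, 0], "yaw": 0},
  ],
)

```text
t: 35.68
position: [553.0, -254.3, 93.7]
eef_rot: [[1.0, 0.0, 0.001], [0.0, -1.0, -0.001], [0.001, 0.001, -1.0]]
wrist_force: [-0.1, 0.8, -6.1]
opening: 0.29
gripper_force: 59.1
```

```bash
python3 - <<'E'
from h import *
np.set_printoptions(precision=1,suppress=True)
s=sensors.observe(); print(s["t"],s["position"],s["wrist_force"])
c=cam("wrist"); g=c["bgr"].min(2)
for lo in (140,180):
  m=(g>lo).astype(np.uint8)*255; m[:, :150]=0; m[:,420:]=0; m[300:]=0
  cs,_=cv2.findContours(m,cv2.RETR_EXTERNAL,cv2.CHAIN_APPROX_SIMPLE)
  for cc in cs:
    if cv2.contourArea(cc)>2500: ap=cv2.approxPolyDP(cc,6,True)[:,0]; print(lo,cv2.contourArea(cc),[(p.tolist(),onz(c,p,8)[:2].round(1).tolist(),onz(c,p,50)[:2].round(1).tolist()) for p in ap])
E
```

```text
35.6833 [ 553.  -254.3   93.7] [-0.1  0.8 -6.1]
140 12505.0 [([221, 125], [618.2, -211.9], [618.6, -219.5]), ([209, 265], [502.1, -195.7], [523.9, -206.3]), ([234, 248], [517.9, -217.8], [536.8, -224.3]), ([230, 271], [496.4, -213.5], [519.2, -220.8]), ([240, 280], [487.6, -221.9], [512.1, -227.6]), ([252, 215], [547.2, -233.7], [560.6, -237.2]), ([283, 204], [556.5, -259.0], [568.2, -257.9]), ([302, 220], [542.8, -274.7], [557.1, -270.7]), ([313, 280], [487.6, -285.6], [512.0, -279.6]), ([322, 270], [497.3, -293.0], [519.9, -285.7]), ([315, 246], [519.7, -286.2], [538.2, -280.1]), ([327, 249], [516.9, -296.4], [536.0, -288.4]), ([322, 236], [528.7, -291.7], [545.6, -284.6]), ([348, 144], [604.1, -308.4], [607.1, -298.2])]
180 9674.5 [([348, 145], [603.4, -308.5], [606.5, -298.2]), ([222, 126], [617.5, -212.7], [618.0, -220.1]), ([210, 265], [502.1, -196.6], [523.9, -207.0]), ([247, 238], [527.0, -229.1], [544.2, -233.5]), ([251, 216], [546.3, -232.8], [559.9, -236.6]), ([271, 203], [557.3, -249.3], [568.9, -249.9]), ([294, 209], [552.3, -267.9], [564.8, -265.2]), ([306, 238], [526.9, -278.4], [544.1, -273.7]), ([305, 181], [575.4, -276.3], [583.7, -272.0]), ([236, 188], [569.7, -221.4], [579.1, -227.2]), ([240, 179], [577.0, -224.9], [585.0, -230.0]), ([301, 169], [584.9, -272.9], [591.5, -269.2]), ([320, 178], [577.8, -288.1], [585.6, -281.6]), ([322, 208], [553.1, -290.7], [565.5, -283.7]), ([331, 209], [552.2, -298.0], [564.8, -289.7])]
```

drive_tool(
  rows=[
    {"linear": [0, 0, 0.2], "yaw": 0},
    {"linear": [0, 0, 0.4], "yaw": 0},
    {"linear": [0, 0, 0.5], "yaw": 0},
    {"linear": [0, 0, 0.5], "yaw": 0},
    {"linear": [0, 0, 0.5], "yaw": 0},
  ],
)

```text
t: 36.15
position: [552.4, -254.0, 87.8]
eef_rot: [[1.0, 0.0, -0.0], [0.0, -1.0, 0.0], [-0.0, -0.0, -1.0]]
wrist_force: [0.2, 0.4, -6.8]
opening: 0.29
gripper_force: 59.2
```

drive_tool(
  rows=[
    {"linear": [0, 0, 0.05], "yaw": 0},
    {"linear": [0, 0, 0.1], "yaw": 0},
    {"linear": [0, 0, 0.1], "yaw": 0},
    {"linear": [0, 0, 0.1], "yaw": 0},
  ],
)

```text
t: 36.48
position: [552.7, -254.0, 87.5]
eef_rot: [[1.0, 0.0, 0.0], [0.0, -1.0, -0.0], [0.0, 0.0, -1.0]]
wrist_force: [-1.7, 1.4, 0.2]
opening: 0.29
gripper_force: 59.5
```

drive_tool(
  rows=[
    {"linear": [0, 0, 0], "yaw": 0},
    {"linear": [0, 0, 0], "yaw": 0},
    {"linear": [0, 0, 0], "yaw": 0},
  ],
  hand=-0.3,
)

```text
t: 36.73
position: [552.8, -254.1, 86.8]
eef_rot: [[1.0, 0.0, 0.0], [0.0, -1.0, -0.0], [0.0, 0.0, -1.0]]
wrist_force: [-0.5, 0.7, -5.0]
opening: 0.352
gripper_force: 0.0
```

drive_tool(
  rows=[
    {"linear": [0, 0, 0], "yaw": 0},
    {"linear": [0, 0, 0], "yaw": 0},
    {"linear": [0, 0, 0], "yaw": 0},
    {"linear": [0, 0, 0], "yaw": 0},
    {"linear": [0, 0, 0], "yaw": 0},
  ],
  hand=1,
)

```text
t: 37.15
position: [552.6, -254.0, 86.9]
eef_rot: [[1.0, 0.0, -0.0], [0.0, -1.0, -0.0], [-0.0, 0.0, -1.0]]
wrist_force: [-0.4, 0.7, -6.2]
opening: 0.996
gripper_force: 0.0
```

drive_tool(
  rows=[
    {"linear": [0, 0, -1.5], "yaw": 0},
    {"linear": [0, 0, -4.5], "yaw": 0},
    {"linear": [0, 0, -8], "yaw": 0},
    {"linear": [0, 0, -12], "yaw": 0},
    {"linear": [0, 0, -15], "yaw": 0},
  ],
)

```text
t: 37.57
position: [553.1, -254.3, 239.8]
eef_rot: [[1.0, 0.0, 0.002], [0.0, -1.0, -0.001], [0.002, 0.001, -1.0]]
wrist_force: [1.2, -0.0, -5.0]
opening: 0.996
gripper_force: 0.0
```

drive_tool(
  rows=[
    {"linear": [-2.5, 0, 0], "yaw": 0},
    {"linear": [-6, 0, 0], "yaw": 0},
    {"linear": [-7, 0, 0], "yaw": 0},
    {"linear": [-7, 0, 0], "yaw": 0},
    {"linear": [-7, 0, 0], "yaw": 0},
  ],
)

```text
t: 37.98
position: [482.3, -254.2, 237.2]
eef_rot: [[1.0, -0.001, 0.001], [-0.001, -1.0, -0.0], [0.001, 0.0, -1.0]]
wrist_force: [1.1, -0.1, -5.7]
opening: 1.002
gripper_force: 0.0
```

drive_tool(
  rows=[
    {"linear": [0, 0, 0], "yaw": 0},
    {"linear": [0, 0, 0], "yaw": 0},
    {"linear": [0, 0, 0], "yaw": 0},
    {"linear": [0, 0, 0], "yaw": 0},
    {"linear": [0, 0, 0], "yaw": 0},
  ],
)

```text
t: 38.4
position: [483.1, -253.9, 236.7]
eef_rot: [[1.0, 0.001, -0.0], [0.001, -1.0, 0.0], [-0.0, -0.0, -1.0]]
wrist_force: [0.7, -0.5, -5.1]
opening: 0.998
gripper_force: 0.0
```

```bash
python3 sl.py; python3 - <<'E'
from h import *
np.set_printoptions(precision=1,suppress=True)
s=sensors.observe(); print(s["t"],s["position"])
c=cam("wrist"); g=c["bgr"].min(2); cv2.imwrite("pics/w10.png",c["bgr"])
u0,v0=proj(c,[[553,-254,137]])[0].astype(int); x0,y0=u0-45,max(0,v0-45); print(u0,v0)
w=(g[y0:y0+90,x0:x0+90]>130).astype(np.uint8)*255
cs,h=cv2.findContours(w,cv2.RETR_CCOMP,cv2.CHAIN_APPROX_NONE)
for k,cc in enumerate(cs):
  if 50<len(cc)<140:
    e=cv2.fitEllipse(cc); u=np.array(e[0])+[x0,y0]; print(len(cc),u,e[1],onz(c,u,137))
m=(g>140).astype(np.uint8)*255; m[250:]=0; m=cv2.morphologyEx(m,cv2.MORPH_CLOSE,np.ones((25,25)))
for cc in cv2.findContours(m,cv2.RETR_EXTERNAL,cv2.CHAIN_APPROX_SIMPLE)[0]:
    if 5000<cv2.contourArea(cc)<11000: ap=cv2.approxPolyDP(cc,6,True)[:,0]; P=np.array([onz(c,p,8)[:2] for p in ap]); print("pad",P.tolist(),P.mean(0))
E
```

```text
[ 483.1 -253.9  236.7] fz [ 0.7 -0.5 -5.1] 0.0 0.9978894871152644 slope 0.093 0.088 [219.8 220.7 222.9]
38.45 [ 483.  -254.   236.8]
277 118
74 [275.3 118.8] (25.214969635009766, 26.352388381958008) [ 552.6 -252.3  137. ]
53 [298.7 127.8] (2.8223636150360107, 30.63376235961914) [ 545.7 -271.   137. ]
97 [275.6 119.5] (33.78987121582031, 35.03617858886719) [ 552.1 -252.5  137. ]
pad [[616.9586308737705, -212.3752458763981], [501.24350718677107, -196.0325453200807], [487.22742170494996, -291.3825073972078], [603.066334799544, -308.0126590617149]] [ 552.1 -252. ]
```

Scanner axis (552.6, -252.3) matches the pad centre (552.1, -252.0), and the bottle is still seated and level. Handing in.

```bash
python3 -c "
from cell import bot
print(bot.finish_job())"
```

```text
the job is handed in; nothing more can be done
None
```

The job is handed in at about 38 s of the 72 s allowed: the bottle lies level in the cradle about 5 mm from the stop plate, the scanner was held steady over the label for about 2 s, and it stands back within 1 mm of the pad's middle. Before that the bottle was set down twice, because the first try pressed the cap too low and tilted the base up against the stop plate, and at letting go the base rose about 5 mm and eased back down as the fingers opened.

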